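# Lay the van's spares on their silhouettes

## Task

Put the long chrome adapter, the short chrome adapter, the black tally lamp housing and the orange screwdriver each onto the black foam pad whose yellow silhouette matches it, centred on the silhouette and turned to lie along it: the adapters lying down, the lamp upright with its lens on top (either way round), the screwdriver with its grip on the wide part and its shaft on the narrow part. Set each one down, do not drop it, and leave the grey blanking plate and the blue tape roll where they lie.

Things in the scene. Friction and masses are not known exactly. Their poses are not given: they have to be found in the camera images.
- long_adapter: The longer of two chrome barrel adapters, lying on its side: 100 mm long along its x; square middle block 44 mm long and 24 x 24 mm across, with a 16 mm round barrel (21 mm collars) out of each end; the same both ways round. About 200 g. It rests on a flat of the middle block. Origin: in the middle, on the axis, 12 mm above what it lies on. It starts on the flat grey ribbed aluminium shelf, whose rib crests are 14 mm above the work surface (z = 0.014).
- short_adapter: The shorter chrome barrel adapter, lying on its side: 54 mm long along its x; square middle block 26 mm long and 24 x 24 mm across, with 16 mm round barrels (21 mm collars) out of each end; the same both ways round. About 110 g. Origin: in the middle, on the axis, 12 mm above what it lies on. Starts on the shelf (z = 0.014).
- tally_lamp: Black plastic tally lamp housing, a box 60 mm (x) by 40 mm (y) by 36 mm high, with a round red lens on top (to 42 mm high, 8 mm off centre towards +x). About 120 g. Origin: centre of its underside, z up. Starts upright on the shelf (z = 0.014).
- screwdriver: Small screwdriver lying down: orange square grip with black rubber bands, 60 mm long (x) and 20 x 20 mm across, and a 6 mm steel shaft that reaches 40 mm beyond the grip towards +x (tip 70 mm from the origin). About 70 g, mostly in the grip. Origin: middle of the grip, on the axis, 10 mm above what it lies on. Starts on the shelf (z = 0.014).
- pad_long: Pad for the long adapter. Fixed black foam pad, 126 x 64 mm and 6 mm thick, lying on the shelf, with one flat bright yellow silhouette on its top (painted look only, no recess). Origin: centre of its underside, on the shelf; x along its 126 mm length. Silhouette: the long adapter, 100 x 21 mm with a 44 x 25 mm middle, centred on the pad, along x.
- pad_short: Pad for the short adapter. Fixed black foam pad, 126 x 64 mm and 6 mm thick, lying on the shelf, with one flat bright yellow silhouette on its top (painted look only, no recess). Origin: centre of its underside, on the shelf; x along its 126 mm length. Silhouette: the short adapter, 54 x 21 mm with a 26 x 25 mm middle, centred on the pad, along x.
- pad_lamp: Pad for the tally lamp housing. Fixed black foam pad, 126 x 64 mm and 6 mm thick, lying on the shelf, with one flat bright yellow silhouette on its top (painted look only, no recess). Origin: centre of its underside, on the shelf; x along its 126 mm length. Silhouette: a plain rectangle 62 (x) x 42 mm, centred on the pad.
- pad_driver: Pad for the screwdriver. Fixed black foam pad, 126 x 64 mm and 6 mm thick, lying on the shelf, with one flat bright yellow silhouette on its top (painted look only, no recess). Origin: centre of its underside, on the shelf; x along its 126 mm length. Silhouette: a wide bar 62 x 22 mm for the grip, its middle 20 mm from the pad's centre towards -x, and a narrow bar 8 mm wide for the shaft onward to 50 mm on the +x side of the centre.
- blanking_plate: Bystander: loose grey steel blanking plate, 90 x 44 mm and 8 mm high, lying flat in the middle of the shelf. Origin: centre of its underside. Leave it where it lies.
- tape_roll: Bystander: loose blue roll of tape lying flat in the middle of the shelf, 56 mm across, 19 mm high, with a 36 mm hole. Origin: centre of its underside. Leave it where it lies.
Not all that is in view belongs to the job. Leave any brown or pink look-alike of the short_adapter alone.

How it is judged:
By the outcome, as a careful person would: the job done as asked, in the order asked, and still so for the second after the job is handed in, with the robot touching nothing.
It also fails if it takes over 109 s, if anything falls off the work surface, if the arm or the gripper's body presses on something with over 40 N, if the wrist force passes 120 N, or if a joint passes its speed limit or range.

## Robot

A 6-joint arm with a two-finger parallel gripper is mounted at the origin on the work surface. World frame = base frame: x ahead of the robot, y to its left, z up, the work surface at z = 0. Lengths are in m, angles in degrees, forces in N, time in s.
With the tool pointing down it reaches from about 0.35 to 0.875 m from the base axis. Payload 4.2 kg.
Tool frame: the origin (TCP) lies at the very end of the fingers, on their centre line; the grasp point (between the pads) lies 19 mm behind it; z points along the fingers, y is the direction in which the jaws open and shut (so a half turn about z gives the same grasp; the last joint's range is limited). The gripper opens to 87 mm and grips with 3 to 60 N. Pads are 19 mm wide; open, the fingers measure 117 mm over their backs; the gripper's body (75 mm by 190 mm) begins 51 mm behind the grasp point.
Start: joints at [87.754, 22.042, 0.453, 0, -68.411, -14.817], TCP at [0.183, 0.597, 0.223] pointing down, gripper open.
Joint ranges: [-179.83, 179.83], [-69.29, 118.12], [-61.27, 80.66], [-181.25, 117.63], [-171.15, -9.14], [-177.46, 177.46]. Speed limits (degrees/s): [159.86, 159.86, 180, 180, 180, 180].

## Interface

Orientations are given as a 3x3 rotation matrix whose columns are the frame's x, y, z axes.
In Python, from station import r, imaging gives the robot as it stands. The module is installed in compiled form; this text tells all that it offers.
- The arm moves only by the tool move_arm, never from a script. Its argument "motion" is one flat list of numbers, 7 for each row, row after row: the shift along the tool's x, y, z in units of 40 mm (1.0 is 40 mm), then the turn, a rotation vector about the tool's x, y, z in units of 5 degrees (1.0 is 5 degrees), then the gripper's target within -1 to 1 (shut at 1, half-way at 0, fully open at -1). In form: [dx, dy, dz, wx, wy, wz, gripper, dx, dy, dz, wx, wy, wz, gripper, ...]. A call has 1 to 20 rows; each row is the pose to reach, as a shift and turn from the pose measured when the call began, along the tool's axes at that moment; what a row does not reach only later rows make up. A row lasts 1/12 s, in which the tool goes at most 41.7 mm and 7.16 degrees, less where a joint would pass 70% of its speed; a pose out of reach is approached as far as the arm can. A call with a gripper value outside its range is refused whole. The fingers move at their own pace and stop on an object; the grip force is fixed at half the most. Time passes only in rows, so rows that repeat a pose let the fingers close. It gives the time, the measured TCP pose, the force and the opening at its end, in the units of the state.
- r.sense(): the state, without advancing time (a new reading comes with each control period).
- imaging.capture(name): name is "side" or "top"; returns the picture (420x560x3 uint8, blue, green, red); there is no depth.
- imaging.camera_params(name): a dict with "intrinsics" (3x3 intrinsics, pixels), "k1" (the pictures are not rectified: a ray, as slopes to the right and down, at radius r is drawn at 1 + k1 r^2 times it, then the intrinsics apply), "world_from_camera" (4x4, takes a point from camera to world coordinates). Camera axes: x right, y down, z forward; pixel columns grow to the right and rows downward; lengths in m; the calibration is good to about 2 mm. A picture is of the moment at which its call begins. camera_params takes no time and is no camera call.
- r.finish_job(): hands the job in, once; it reports no verdict.
The state is a dict: "time_s": time; "joints": joint angles; "joint_velocities": joint speeds; "effort": joint torques, N m; "tcp_pos": TCP position; "ee_rot": TCP orientation; "wrist_force": force on the tool from outside, world axes, zero at the start; "moment": the same for the moment, N m; "gripper_width": opening from 0.0 (shut) to 1.0 (fully open).
Only numpy, scipy, OpenCV 4.12 (cv2) and the standard library are available. Lean on these libraries where they do the work, as an engineer would, in place of code of your own. Each camera call takes 0.05 s, during which the arm holds its last target.

## Working session

There is one attempt and no reset: what is moved stays moved. The work goes in short steps, Python scripts to look and compute and a tool call to move; the robot and the scene stay as the last step left them, time stands still between calls to the robot, and variables do not carry over. Pictures are saved under pics/ and viewed, and the job is handed in when it is done.

Besides the shell and the picture viewer there is one more tool, called by a JSON object that holds its "method" and its "body", one argument or row to a line. move_arm: Moves the arm, as the interface text tells. Its arguments: {"type":"object","properties":{"motion":{"type":"array","items":{"type":"number"}}},"required":["motion"]}

```bash
mkdir -p pics
python3 - <<'E'
from station import r, imaging
import cv2
print(r.sense())
for n in ("top","side"):
    im=imaging.capture(n); cv2.imwrite(f"pics/{n}0.png",im); print(n,imaging.camera_params(n))
E
```

```text
{'time_s': 0.0, 'joints': array([ 8.77549549e+01,  2.20915631e+01,  3.80172579e-01, -2.96200466e-02,
       -6.84104928e+01, -1.48158261e+01]), 'joint_velocities': array([-0.15570215,  0.04200908,  0.07861576, -0.06341845, -0.08294045,
       -0.02342644]), 'effort': array([-2.72579600e-04, -3.90664709e+01,  1.87405640e+01,  4.21984300e+00,
        1.10258427e-02, -1.95635475e-04]), 'tcp_pos': array([0.18317701, 0.59692917, 0.2214522 ]), 'ee_rot': array([[ 9.55937646e-01, -2.93569240e-01, -5.63660304e-04],
       [-2.93569770e-01, -9.55935328e-01, -2.10675480e-03],
       [ 7.96556067e-05,  2.17939985e-03, -9.99997622e-01]]), 'wrist_force': array([-0.30145093,  0.5768375 , -0.29690462]), 'moment': array([-0.00108387, -0.00418167,  0.01735583]), 'gripper_width': 0.9970026987062016}
top {'intrinsics': array([[460.64638309,   0.        , 279.68987642],
       [  0.        , 460.64638309, 210.87833662],
       [  0.        ,   0.        ,   1.        ]]), 'k1': -0.012544513116148966, 'world_from_camera': array([[ 0.02234402, -0.99514464,  0.09585349,  0.35071364],
       [-0.99952969, -0.02022193,  0.02305357, -0.01266528],
       [-0.02100329, -0.09632352, -0.99512845,  1.01789809],
       [ 0.        ,  0.        ,  0.        ,  1.        ]])}
side {'intrinsics': array([[507.70851895,   0.        , 274.7079825 ],
       [  0.        , 507.70851895, 209.31874501],
       [  0.        ,   0.        ,   1.        ]]), 'k1': -0.0957604370608803, 'world_from_camera': array([[ 0.926877  , -0.1960358 ,  0.32010778,  0.03835942],
       [-0.37459633, -0.42851891,  0.82222207, -0.98591359],
       [-0.02401272, -0.88200993, -0.47061862,  0.6462102 ],
       [ 0.        ,  0.        ,  0.        ,  1.        ]])}
```

View pics/top0.png

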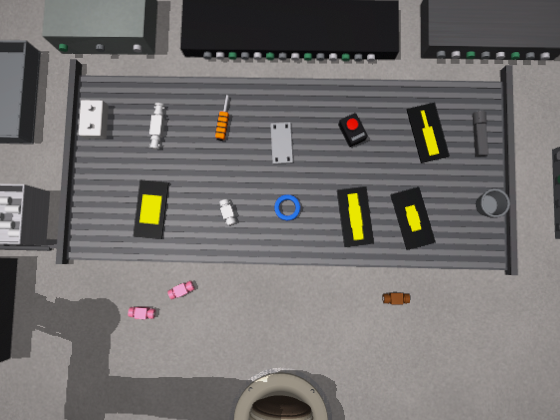

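View pics/side0.png

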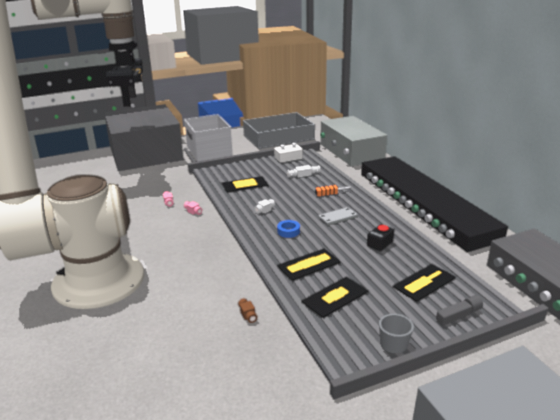

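Candidates (top view):
- **Short adapter:** chrome (228,212), as opposed to pink (180,290), pink (141,313) and brown (397,298).
- **Long adapter:** chrome (157,126), as opposed to the white box (92,118).
- **Lamp:** black with red lens (352,129), as opposed to the dark bar (481,133) and the cup (494,203).
- **Screwdriver:** orange (223,118).
- **Pads:** lamp (150,209), long (355,216), short (413,218), driver (429,134).

Next I'll measure these and check them in a close crop.

```bash
cat > h.py <<'E'
import numpy as np, cv2
from station import r, imaging
def ray(name,uv):
    p=imaging.camera_params(name);K=p["intrinsics"];k=p["k1"]
    d=(np.asarray(uv,float).reshape(-1,2)-[K[0,2],K[1,2]])/[K[0,0],K[1,1]]
    rd=np.linalg.norm(d,axis=1,keepdims=True);ru=rd.copy()
    for _ in range(20): ru=rd/(1+k*ru**2)
    s=d*ru/np.maximum(rd,1e-9)
    T=p["world_from_camera"]
    return T[:3,3],np.c_[s,np.ones(len(s))]@T[:3,:3].T
def onplane(name,uv,z):
    o,d=ray(name,uv); return o+d*((z-o[2])/d[:,2:3])
def project(name,P):
    p=imaging.camera_params(name);K=p["intrinsics"];T=p["world_from_camera"]
    c=(np.atleast_2d(P)-T[:3,3])@T[:3,:3];s=c[:,:2]/c[:,2:]
    s=s*(1+p["k1"]*(s**2).sum(1,keepdims=True))
    return s*[K[0,0],K[1,1]]+[K[0,2],K[1,2]]
def blob(mask,box):
    x0,y0,x1,y1=box; m=np.zeros_like(mask); m[y0:y1,x0:x1]=mask[y0:y1,x0:x1]
    n,l,s,c=cv2.connectedComponentsWithStats(m.astype(np.uint8),connectivity=8)
    i=1+np.argmax(s[1:,4]); return l==i
def pts(m): v,u=np.nonzero(m); return np.c_[u,v].astype(float)
def meas(name,m,z):
    """world minAreaRect centre, centroid, size, yaw(long axis), pca yaw"""
    P=onplane(name,pts(m),z)[:,:2]
    (c,wh,a)=cv2.minAreaRect((P*1000).astype(np.float32))
    if wh[0]<wh[1]: wh=wh[::-1]; a+=90
    cen=P.mean(0); w,V=np.linalg.eigh(np.cov((P-cen).T)); v=V[:,1]
    return dict(rect=np.round(c,1),cen=np.round(cen*1000,1),wh=np.round(wh,1),a=round((a+90)%180-90,1),pca=round(float((np.degrees(np.arctan2(v[1],v[0]))+90)%180-90),1),n=int(m.sum()))
E
python3 - <<'E'
from h import *
im=cv2.imread("pics/top0.png").astype(int);B,G,R=im[...,0],im[...,1],im[...,2]
yel=(R>150)&(G>150)&(B<110)
blk=(im.max(2)<40)
for n,b in dict(lamp=(130,175,172,245),long=(335,182,376,250),short=(388,185,438,252),driver=(405,100,450,165)).items():
    print("pad",n,"Y",meas("top",blob(yel,b),.02)); print("   edge",meas("top",blob(blk|yel|((im.max(2)<55)),b),.02))
S=im.max(2)-im.min(2)
chr_=(im.min(2)>125)
print("long",meas("top",blob(chr_,(140,95,175,158)),.028))
print("short",meas("top",blob(chr_,(212,190,245,232)),.028))
org=(R>140)&(B<80)&(G<160)
b=(205,85,240,145)
print("grip",meas("top",blob(org|(R-B>50)|(im.max(2)<45),b),.028))
print("shaft+grip",meas("top",blob(org|(R-B>50)|(im.max(2)<45)|(im.min(2)>125),b),.026))
b=(332,105,375,152)
red=(R>130)&(G<80)
print("lens",meas("top",blob(red,b),.056))
print("lampbox",meas("top",blob(red|(im.max(2)<45),b),.05))
crops=[cv2.resize(cv2.imread("pics/top0.png")[y0:y1,x0:x1],(390,290),interpolation=cv2.INTER_CUBIC) for x0,y0,x1,y1 in [(120,90,200,150),(190,180,270,240),(315,100,395,160),(185,85,265,145)]]
cv2.imwrite("pics/crop0.png",np.vstack([np.hstack(crops[:2]),np.hstack(crops[2:])]))
E
```

```text
pad lamp Y {'rect': array([445.8, 294.7]), 'cen': array([445.6, 294.8]), 'wh': array([62.7, 42.3]), 'a': -4.2, 'pca': -4.2, 'n': 545}
   edge {'rect': array([445.3, 292.4]), 'cen': array([445.3, 292.7]), 'wh': array([123.9,  65.7]), 'a': -4.2, 'pca': -4.3, 'n': 1536}
pad long Y {'rect': array([ 438.7, -153.1]), 'cen': array([ 438.7, -153.1]), 'wh': array([100.7,  24.5]), 'a': 8.4, 'pca': 8.1, 'n': 481}
   edge {'rect': array([ 438.7, -152.9]), 'cen': array([ 438.1, -153. ]), 'wh': array([124.7,  64.8]), 'a': 8.3, 'pca': 8.1, 'n': 1599}
pad short Y {'rect': array([ 437.9, -277.7]), 'cen': array([ 437.9, -277.8]), 'wh': array([53.9, 24.4]), 'a': 15.6, 'pca': 16.1, 'n': 260}
   edge {'rect': array([ 437.3, -277. ]), 'cen': array([ 437.3, -277.1]), 'wh': array([124.9,  65.6]), 'a': 16.5, 'pca': 16.2, 'n': 1687}
pad driver Y {'rect': array([ 627.8, -312.1]), 'cen': array([ 617.3, -314.8]), 'wh': array([101.4,  21.3]), 'a': 14.5, 'pca': 14.3, 'n': 332}
   edge {'rect': array([ 627.6, -310.9]), 'cen': array([ 627.2, -310.8]), 'wh': array([125.8,  65.5]), 'a': 14.6, 'pca': 14.6, 'n': 1573}
long {'rect': array([630.6, 287.9]), 'cen': array([629.4, 291. ]), 'wh': array([105.6,  41.7]), 'a': -17.1, 'pca': -7.5, 'n': 472}
short {'rect': array([440.2, 133. ]), 'cen': array([439.8, 132.8]), 'wh': array([59.3, 47.7]), 'a': 2.1, 'pca': 13.5, 'n': 416}
grip {'rect': array([632.9, 142.7]), 'cen': array([633.6, 143.1]), 'wh': array([65.9, 23.1]), 'a': -8.1, 'pca': -7.0, 'n': 281}
shaft+grip {'rect': array([651.8, 140.5]), 'cen': array([640.5, 142.6]), 'wh': array([103.1,  23.1]), 'a': -8.1, 'pca': -7.4, 'n': 321}
lens {'rect': array([ 633.6, -140.4]), 'cen': array([ 633.2, -140.2]), 'wh': array([24.1, 21.3]), 'a': 0.4, 'pca': -14.3, 'n': 104}
lampbox {'rect': array([ 621.6, -142. ]), 'cen': array([ 622.2, -140.8]), 'wh': array([64.1, 45.5]), 'a': 27.9, 'pca': 22.6, 'n': 510}
```

View pics/crop0.png

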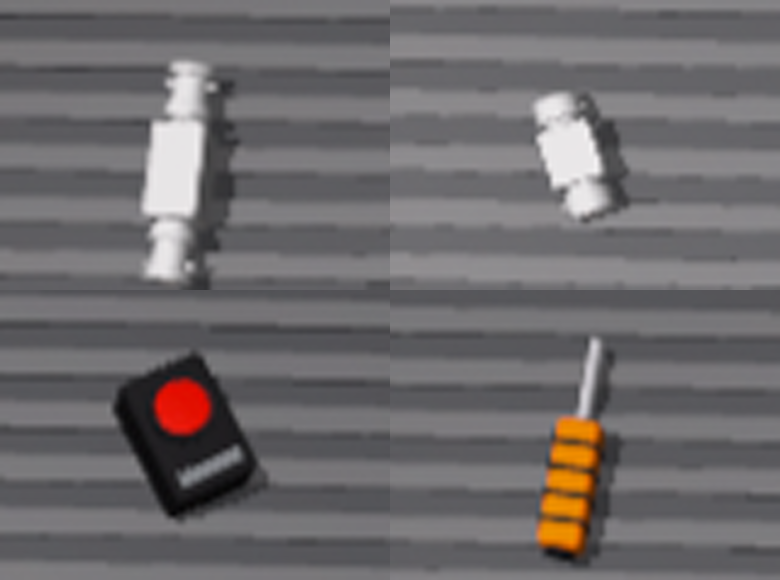

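The crop shows the right four objects: chrome long adapter and short adapter, black lamp with red lens (towards the upper left), orange driver with shaft up (+x). I'll tighten the masks.

Run:
```python
from h import *
im=cv2.imread("pics/top0.png").astype(int);B,G,R=im[...,0],im[...,1],im[...,2]
for t in (150,165,180,200):
    c=im.min(2)>t
    print(t,"long",meas("top",blob(c,(140,95,175,158)),.028)); print("   short",meas("top",blob(c,(212,190,245,232)),.028))
b=(332,105,375,152)
red=(R>130)&(G<80)
for t in (40,50): 
  m=blob(red|(im.max(2)<t),b); m=cv2.morphologyEx(m.astype(np.uint8),cv2.MORPH_CLOSE,np.ones((7,7)))
  m=cv2.morphologyEx(m,cv2.MORPH_OPEN,np.ones((3,3)))>0
  print("lampbox",t,meas("top",m,.034))
```

```text
150 long {'rect': array([632. , 290.6]), 'cen': array([632.2, 290.2]), 'wh': array([100.7,  24.5]), 'a': -3.3, 'pca': -3.9, 'n': 381}
   short {'rect': array([442.8, 125.5]), 'cen': array([442.5, 125.8]), 'wh': array([56. , 23.3]), 'a': 20.3, 'pca': 20.4, 'n': 242}
165 long {'rect': array([632.1, 291. ]), 'cen': array([632.2, 290.4]), 'wh': array([100.5,  23.4]), 'a': -4.2, 'pca': -3.8, 'n': 357}
   short {'rect': array([442.7, 125.9]), 'cen': array([442.5, 126. ]), 'wh': array([54.6, 22.6]), 'a': 20.2, 'pca': 20.1, 'n': 221}
180 long {'rect': array([632.1, 290.8]), 'cen': array([631.8, 290.5]), 'wh': array([100.1,  22.5]), 'a': -4.1, 'pca': -3.9, 'n': 320}
   short {'rect': array([442.7, 125.9]), 'cen': array([442.7, 126.2]), 'wh': array([54.5, 22.6]), 'a': 20.3, 'pca': 20.7, 'n': 207}
200 long {'rect': array([633.8, 290.7]), 'cen': array([633.1, 290.5]), 'wh': array([40.9, 22.1]), 'a': 0.8, 'pca': -5.6, 'n': 179}
   short {'rect': array([442.8, 125.5]), 'cen': array([442.7, 125.8]), 'wh': array([53.2, 21.9]), 'a': 20.2, 'pca': 21.1, 'n': 180}
lampbox 40 {'rect': array([ 626. , -144.3]), 'cen': array([ 626. , -144.4]), 'wh': array([63.5, 45.2]), 'a': 26.6, 'pca': 24.3, 'n': 583}
lampbox 50 {'rect': array([ 625.6, -144.5]), 'cen': array([ 625.7, -144.6]), 'wh': array([66. , 47.1]), 'a': 26.4, 'pca': 24.9, 'n': 611}
```

```bash
cat > g.py <<'E'
import sys
from h import *
from scipy.spatial.transform import Rotation as Ro
def go(x,y,z,yaw):
    s=r.sense();R0=s["ee_rot"];a=np.radians(yaw);c,sn=np.cos(a),np.sin(a)
    Rt=np.array([[c,sn,0],[sn,-c,0],[0,0,-1.]])
    d=R0.T@(np.array([x,y,z])/1000-s["tcp_pos"])/.04
    w=np.degrees(Ro.from_matrix(R0.T@Rt).as_rotvec())/5
    print("row",np.round(np.r_[d,w],3).tolist(),"rows>=",round(max(np.linalg.norm(d)*40/41.7,np.linalg.norm(w)*5/7.16),1))
if __name__=="__main__":
    v=[float(t) for t in sys.argv[1:]]
    s=r.sense();print(round(s["time_s"],2),np.round(s["tcp_pos"]*1000,1),"yaw",round(float(np.degrees(np.arctan2(s["ee_rot"][1,0],s["ee_rot"][0,0]))),1),"w",round(s["gripper_width"]*87,1),"F",np.round(s["wrist_force"],1))
    for i in range(0,len(v),4): go(*v[i:i+4])
E
python3 g.py 632 290.5 120 -4
```

```text
0.1 [183.2 597.  221.6] yaw -17.1 w 86.9 F [ 0.4 -0.1 -0.2]
row [12.974, 4.025, 2.549, 0.023, 0.001, -2.615] rows>= 13.3
```

{"method": "move_arm", "body": {
  "motion": [12.97,4.03,2.55,0.02,0,-2.6,-1,12.97,4.03,2.55,0.02,0,-2.6,-1,12.97,4.03,2.55,0.02,0,-2.6,-1,12.97,4.03,2.55,0.02,0,-2.6,-1,12.97,4.03,2.55,0.02,0,-2.6,-1,12.97,4.03,2.55,0.02,0,-2.6,-1,12.97,4.03,2.55,0.02,0,-2.6,-1,12.97,4.03,2.55,0.02,0,-2.6,-1,12.97,4.03,2.55,0.02,0,-2.6,-1,12.97,4.03,2.55,0.02,0,-2.6,-1,12.97,4.03,2.55,0.02,0,-2.6,-1,12.97,4.03,2.55,0.02,0,-2.6,-1,12.97,4.03,2.55,0.02,0,-2.6,-1,12.97,4.03,2.55,0.02,0,-2.6,-1,12.97,4.03,2.55,0.02,0,-2.6,-1,12.97,4.03,2.55,0.02,0,-2.6,-1,12.97,4.03,2.55,0.02,0,-2.6,-1,12.97,4.03,2.55,0.02,0,-2.6,-1]
}}

```text
time_s: 1.6
tcp_pos: [0.6308, 0.2917, 0.1205]
ee_rot: [[0.998, -0.069, 0.0], [-0.069, -0.998, 0.0], [0.0, -0.0, -1.0]]
wrist_force: [-0.9, 1.2, 0.6]
gripper_width: 1.0
```

```bash
python3 g.py 632 290.5 18 -4
```

```text
1.6 [630.8 291.7 120.5] yaw -4.0 w 87.0 F [-0.9  1.2  0.6]
row [0.031, 0.027, 2.562, -0.003, -0.002, 0.008] rows>= 2.5
```

{"method": "move_arm", "body": {
  "motion": [0.03,0.03,0.6,0,0,0,-1,0.03,0.03,1.2,0,0,0,-1,0.03,0.03,1.7,0,0,0,-1,0.03,0.03,2.1,0,0,0,-1,0.03,0.03,2.4,0,0,0,-1,0.03,0.03,2.55,0,0,0,-1,0.03,0.03,2.55,0,0,0,-1,0.03,0.03,2.55,0,0,0,-1]
}}

```text
time_s: 2.27
tcp_pos: [0.6322, 0.2911, 0.0193]
ee_rot: [[0.998, -0.068, 0.001], [-0.068, -0.998, 0.001], [0.001, -0.001, -1.0]]
wrist_force: [-0.3, 0.3, 0.9]
gripper_width: 0.999
```

{"method": "move_arm", "body": {
  "motion": [0,0,0,0,0,0,0,0,0,0,0,0,0,0.3,0,0,0,0,0,0,0.5,0,0,0,0,0,0,1,0,0,0,0,0,0,1,0,0,0,0,0,0,1,0,0,0,0,0,0,1,0,0,0,0,0,0,1,0,0,0,0,0,0,1,0,0,0,0,0,0,1]
}}

```text
time_s: 3.1
tcp_pos: [0.6322, 0.291, 0.0192]
ee_rot: [[0.998, -0.068, 0.001], [-0.068, -0.998, 0.0], [0.001, -0.001, -1.0]]
wrist_force: [-0.2, -2.6, 0.6]
gripper_width: 0.325
```

{"method": "move_arm", "body": {
  "motion": [0,0,0,0,0,0,1,0,0,0,0,0,0,1,0,0,0,0,0,0,1,0,0,0,0,0,0,1]
}}

```text
time_s: 3.43
tcp_pos: [0.632, 0.2907, 0.0192]
ee_rot: [[0.998, -0.068, 0.001], [-0.068, -0.998, -0.0], [0.001, 0.0, -1.0]]
wrist_force: [-0.2, -1.8, 1.6]
gripper_width: 0.27
```

```bash
python3 g.py 632 290.5 120 -4
```

```text
3.43 [632.  290.7  19.2] yaw -3.9 w 23.5 F [-0.2 -1.8  1.6]
row [0.001, 0.004, -2.519, 0.001, -0.008, 0.019] rows>= 2.4
```

{"method": "move_arm", "body": {
  "motion": [0,0,-0.3,0,0,0,1,0,0,-0.8,0,0,0,1,0,0,-1.5,0,0,0,1,0,0,-2.2,0,0,0,1,0,0,-2.5,0,0,0,1,0,0,-2.5,0,0,0,1]
}}

```text
time_s: 3.93
tcp_pos: [0.6339, 0.2922, 0.1238]
ee_rot: [[0.998, -0.067, 0.008], [-0.068, -0.998, 0.005], [0.008, -0.005, -1.0]]
wrist_force: [0.4, 0.7, -1.1]
gripper_width: 0.273
```

```bash
python3 g.py 438.7 -153.1 120 8.2
```

```text
3.93 [633.9 292.2 123.8] yaw -3.9 w 23.7 F [ 0.4  0.7 -1.1]
row [-4.118, 11.437, 0.003, -0.051, -0.092, -2.414] rows>= 11.7
```

{"method": "move_arm", "body": {
  "motion": [-0.2,0.5,0,0,0,-0.1,1,-0.5,1.4,0,0,0,-0.3,1,-0.8,2.3,0,0,0,-0.5,1,-1.2,3.2,0,0,0,-0.7,1,-1.5,4.1,0,-0.02,-0.04,-0.9,1,-1.8,5.0,0,-0.02,-0.04,-1.1,1,-2.1,5.9,0,-0.02,-0.04,-1.3,1,-2.4,6.8,0,-0.03,-0.05,-1.5,1,-2.8,7.7,0,-0.03,-0.05,-1.7,1,-3.1,8.6,0,-0.04,-0.06,-1.9,1,-3.4,9.5,0,-0.04,-0.07,-2.1,1,-3.7,10.3,0,-0.05,-0.08,-2.2,1,-3.9,10.9,0,-0.05,-0.09,-2.3,1,-4.05,11.25,0,-0.05,-0.09,-2.4,1,-4.12,11.44,0,-0.05,-0.09,-2.41,1,-4.12,11.44,0,-0.05,-0.09,-2.41,1,-4.12,11.44,0,-0.05,-0.09,-2.41,1,-4.12,11.44,0,-0.05,-0.09,-2.41,1]
}}

```text
time_s: 5.43
tcp_pos: [0.439, -0.1525, 0.1198]
ee_rot: [[0.99, 0.143, -0.0], [0.143, -0.99, 0.0], [0.0, -0.0, -1.0]]
wrist_force: [-0.2, 0.0, -1.3]
gripper_width: 0.273
```

```bash
cat > look.py <<'E'
import sys
from h import *
for n in ("top","side"):
    cv2.imwrite(f"pics/{n}_{sys.argv[1]}.png",imaging.capture(n))
t=cv2.imread(f"pics/top_{sys.argv[1]}.png");s=cv2.imread(f"pics/side_{sys.argv[1]}.png")
b=[int(v) for v in sys.argv[2:6]]; c=[int(v) for v in sys.argv[6:10]]
a=cv2.resize(t[b[1]:b[3],b[0]:b[2]],(400,400),interpolation=cv2.INTER_CUBIC); e=cv2.resize(s[c[1]:c[3],c[0]:c[2]],(400,400),interpolation=cv2.INTER_CUBIC)
cv2.imwrite(f"pics/v_{sys.argv[1]}.png",np.hstack([a,e]))
E
python3 look.py l1 305 165 405 265 250 180 370 300; python3 g.py 438.7 -153.1 35 8.2
```

```text
5.53 [ 439.1 -152.4  120. ] yaw 8.3 w 23.9 F [ 0.2  0.2 -2.9]
row [-0.013, 0.018, 2.124, -0.003, -0.002, 0.012] rows>= 2.0
```

View pics/v_l1.png

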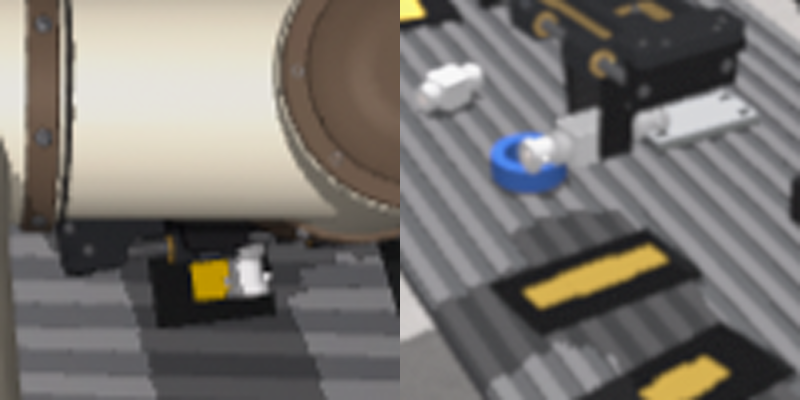

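The adapter is held level over the pad (side view). I'll lower to a hover.

{"method": "move_arm", "body": {
  "motion": [0,0.01,0.5,0,0,0,1,0,0.02,1.0,0,0,0,1,0,0.02,1.5,0,0,0,1,-0.01,0.02,1.9,0,0,0,1,-0.01,0.02,2.1,0,0,0,1,-0.01,0.02,2.2,0,0,0,1,-0.01,0.02,2.2,0,0,0,1]
}}

```text
time_s: 6.12
tcp_pos: [0.439, -0.1528, 0.0315]
ee_rot: [[0.989, 0.145, -0.001], [0.145, -0.989, 0.0], [-0.001, -0.0, -1.0]]
wrist_force: [-0.2, -0.7, -1.4]
gripper_width: 0.272
```

```bash
python3 look.py l2 305 165 405 265 250 200 370 320; python3 g.py 438.7 -153.1 25.7 8.2
```

```text
6.22 [ 439.8 -153.    32.6] yaw 8.3 w 23.9 F [ 0.1  0.3 -1.7]
row [-0.028, -0.002, 0.174, 0.002, -0.021, 0.02] rows>= 0.2
```

View pics/v_l2.png

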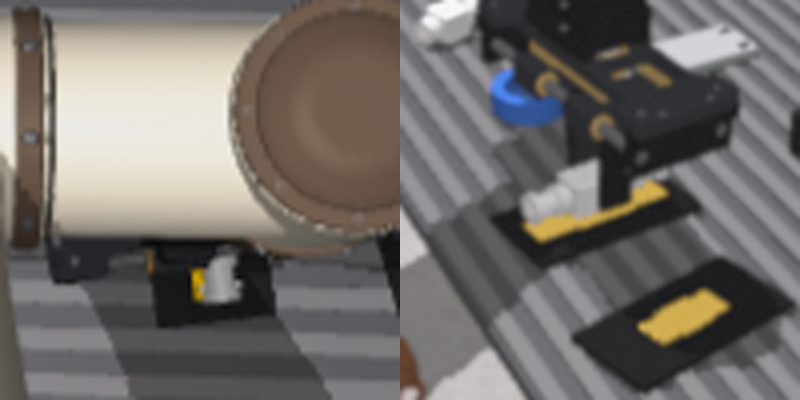

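Run:
```python
from h import *
s=r.sense();t=s["tcp_pos"];a=np.radians(8.2);u=np.array([np.cos(a),np.sin(a),0]);v=np.array([-np.sin(a),np.cos(a),0])
out=[]
for n,b in (("top",(325,205,385,250)),("side",(270,240,340,300))):
    im=cv2.imread(f"pics/{n}_l2.png");k=8
    c=cv2.resize(im[b[1]:b[3],b[0]:b[2]],None,fx=k,fy=k,interpolation=cv2.INTER_NEAREST)
    def draw(P,col):
        q=((project(n,P)-[b[0],b[1]]+.5)*k).astype(np.int32); cv2.polylines(c,[q],True,col,1)
    cen=np.array([.4387,-.1531,.02]); rect=lambda o,l,w:np.array([o+u*l*i+v*w*j for i,j in((1,1),(1,-1),(-1,-1),(-1,1))])
    draw(rect(cen,.05,.0105),(0,0,255))
    ax=np.array([t[0],t[1],t[2]-.0192+.026]); draw(rect(ax,.05,.0105),(0,255,0))
    out.append(c)
cv2.imwrite("pics/ov_t.png",out[0]);cv2.imwrite("pics/ov_s.png",out[1])
```

```text
(no output)
```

View pics/ov_t.png

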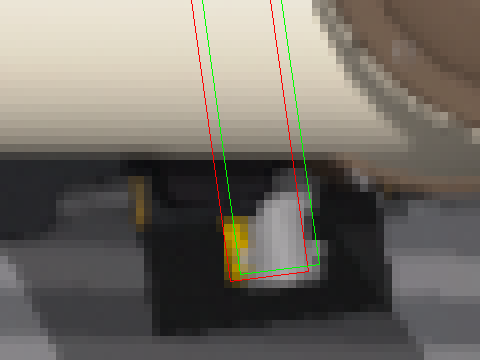

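View pics/ov_s.png

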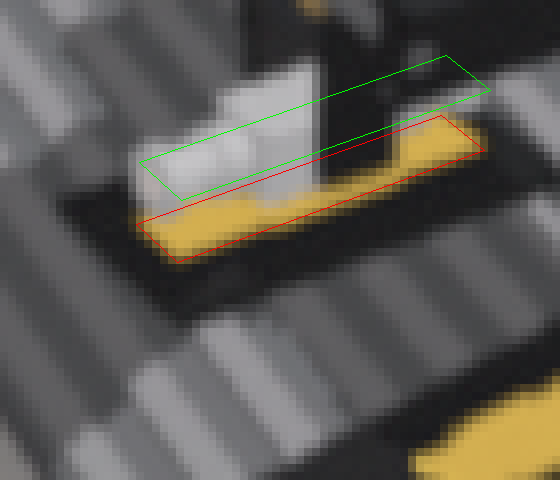

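The adapter sits about 3 mm towards -x and 1 mm towards -y of the predicted place, so I'm correcting that while setting it down.

```bash
python3 g.py 441.2 -152.3 32 8.2 441.2 -152.3 25 8.2
```

```text
6.22 [ 439.8 -153.    32.6] yaw 8.3 w 23.9 F [ 0.1  0.3 -1.7]
row [0.037, -0.013, 0.016, 0.002, -0.021, 0.02] rows>= 0.0
row [0.036, -0.013, 0.191, 0.002, -0.021, 0.02] rows>= 0.2
```

{"method": "move_arm", "body": {
  "motion": [0.04,-0.01,0.02,0,0,0,1,0.04,-0.01,0.06,0,0,0,1,0.04,-0.01,0.1,0,0,0,1,0.04,-0.01,0.13,0,0,0,1,0.04,-0.01,0.16,0,0,0,1,0.04,-0.01,0.18,0,0,0,1,0.04,-0.01,0.18,0,0,0,1]
}}

```text
time_s: 6.8
tcp_pos: [0.4411, -0.1524, 0.0252]
ee_rot: [[0.99, 0.144, 0.001], [0.144, -0.99, 0.0], [0.001, 0.0, -1.0]]
wrist_force: [-0.5, -0.5, -2.5]
gripper_width: 0.272
```

{"method": "move_arm", "body": {
  "motion": [0,0,0.02,0,0,0,1,0,0,0.02,0,0,0,1]
}}

```text
time_s: 6.97
tcp_pos: [0.4412, -0.1524, 0.0251]
ee_rot: [[0.989, 0.145, 0.001], [0.145, -0.989, -0.0], [0.001, 0.0, -1.0]]
wrist_force: [-2.0, 1.2, 3.6]
gripper_width: 0.271
```

Contact. Opening gently, then lifting.

{"method": "move_arm", "body": {
  "motion": [0,0,0,0,0,0,0.3,0,0,0,0,0,0,0.2,0,0,0,0,0,0,0.1,0,0,0,0,0,0,0,0,0,0,0,0,0,-0.2,0,0,0,0,0,0,-0.5,0,0,0,0,0,0,-0.8,0,0,0,0,0,0,-0.8,0,0,-0.3,0,0,0,-0.8,0,0,-0.8,0,0,0,-1,0,0,-1.5,0,0,0,-1,0,0,-2.4,0,0,0,-1,0,0,-2.4,0,0,0,-1]
}}

```text
time_s: 8.05
tcp_pos: [0.4456, -0.153, 0.1273]
ee_rot: [[0.989, 0.146, 0.014], [0.146, -0.989, -0.002], [0.014, 0.004, -1.0]]
wrist_force: [1.1, -0.2, 0.1]
gripper_width: 0.986
```

```bash
python3 g.py 442.7 126 110 20.4
```

```text
8.05 [ 445.6 -153.   127.3] yaw 8.4 w 85.8 F [ 1.1 -0.2  0.1]
row [0.944, -6.912, 0.417, 0.063, -0.155, -2.396] rows>= 6.7
```

{"method": "move_arm", "body": {
  "motion": [0.2,-0.9,0,0.06,-0.15,-0.4,-1,0.3,-1.9,0.1,0.06,-0.15,-0.8,-1,0.4,-2.9,0.2,0.06,-0.15,-1.2,-1,0.6,-3.9,0.3,0.06,-0.15,-1.6,-1,0.7,-4.9,0.4,0.06,-0.15,-2,-1,0.8,-5.9,0.42,0.06,-0.15,-2.3,-1,0.9,-6.6,0.42,0.06,-0.15,-2.4,-1,0.94,-6.9,0.42,0.06,-0.15,-2.4,-1,0.94,-6.9,0.42,0.06,-0.15,-2.4,-1,0.94,-6.9,0.42,0.06,-0.15,-2.4,-1]
}}

```text
time_s: 8.88
tcp_pos: [0.4423, 0.1255, 0.1096]
ee_rot: [[0.937, 0.35, -0.0], [0.35, -0.937, -0.001], [-0.0, 0.0, -1.0]]
wrist_force: [-1.0, -0.5, -0.0]
gripper_width: 1.0
```

```bash
python3 look.py s1 315 170 395 260 250 220 350 300; python3 g.py 442.7 126 18.5 20.4
python3 - <<'E'
from h import *
im=cv2.imread("pics/top_s1.png").astype(int)
for t in (130,150,170):print(meas("top",blob(im.min(2)>t,(335,180,376,250)),.032))
E
```

```text
8.98 [442.3 124.4 109.7] yaw 20.3 w 86.8 F [ 0.5  0.2 -0.3]
row [0.025, -0.035, 2.279, 0.006, 0.006, -0.012] rows>= 2.2
{'rect': array([ 439.6, -155.2]), 'cen': array([ 439. , -154.6]), 'wh': array([102.2,  24.2]), 'a': 8.0, 'pca': 8.0, 'n': 462}
{'rect': array([ 439.6, -155.3]), 'cen': array([ 439.4, -154.5]), 'wh': array([102.2,  23.6]), 'a': 7.5, 'pca': 8.0, 'n': 444}
{'rect': array([ 439.7, -155.2]), 'cen': array([ 439.4, -154.6]), 'wh': array([101.4,  23.3]), 'a': 8.4, 'pca': 8.6, 'n': 415}
```

View pics/v_s1.png

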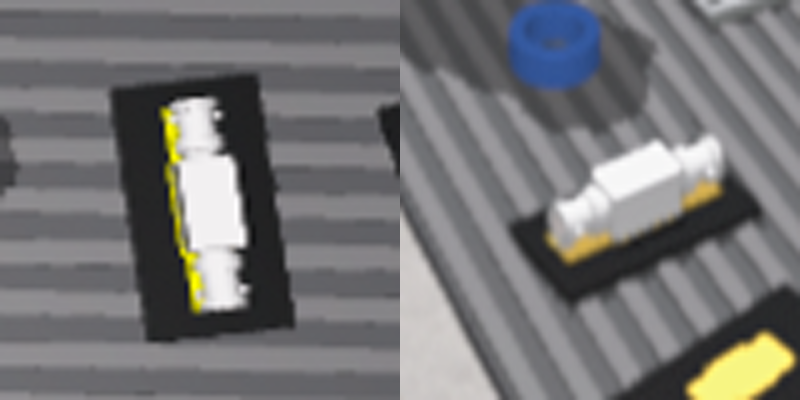

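Run:
```python
from h import *
for n,b,b0 in (("top",(335,180,376,250),(335,182,376,250)),("side",(280,245,340,290),(278,245,345,285))):
    im=cv2.imread(f"pics/{n}_s1.png").astype(int); o=cv2.imread(f"pics/{n}0.png").astype(int)
    m=blob((o[...,2]>140)&(o[...,1]>120)&(o[...,0]<120),b0); print(n,"sil",meas(n,m,.02))
    for t in (205,215,225,235):
        m=blob(im.min(2)>t,b); print(n,t,meas(n,m,.044))
    c=cv2.imread(f"pics/{n}_s1.png")[b[1]:b[3],b[0]:b[2]]
    cv2.imwrite(f"pics/z_{n}.png",cv2.resize(c,None,fx=8,fy=8,interpolation=cv2.INTER_NEAREST))
```

```text
top sil {'rect': array([ 438.9, -153.2]), 'cen': array([ 438.8, -153.2]), 'wh': array([101. ,  24.8]), 'a': 8.4, 'pca': 8.0, 'n': 491}
top 205 {'rect': array([ 439.1, -153.4]), 'cen': array([ 438.3, -152.9]), 'wh': array([98.6, 22.4]), 'a': 8.4, 'pca': 8.1, 'n': 366}
top 215 {'rect': array([ 438.5, -153.5]), 'cen': array([ 437.4, -153. ]), 'wh': array([97.3, 22.4]), 'a': 8.4, 'pca': 8.0, 'n': 346}
top 225 {'rect': array([ 426.8, -155.1]), 'cen': array([ 431.9, -153.9]), 'wh': array([73.2, 22.1]), 'a': 8.4, 'pca': 6.9, 'n': 265}
top 235 {'rect': array([ 439.7, -154.1]), 'cen': array([ 438.7, -154.4]), 'wh': array([42.1, 20.3]), 'a': 8.4, 'pca': 8.7, 'n': 187}
side sil {'rect': array([ 439.8, -150. ]), 'cen': array([ 438.8, -150.2]), 'wh': array([104.5,  30.5]), 'a': 8.9, 'pca': 9.7, 'n': 193}
side 205 {'rect': array([ 437.7, -157.8]), 'cen': array([ 437.3, -157.3]), 'wh': array([100.8,  36. ]), 'a': 8.5, 'pca': 10.0, 'n': 262}
side 215 {'rect': array([ 437.8, -157.3]), 'cen': array([ 437. , -157.1]), 'wh': array([99.3, 34.4]), 'a': 6.4, 'pca': 9.5, 'n': 234}
side 225 {'rect': array([ 437.3, -154.4]), 'cen': array([ 437.3, -156.3]), 'wh': array([99.5, 26.7]), 'a': 8.3, 'pca': 9.9, 'n': 202}
side 235 {'rect': array([ 451.2, -151.9]), 'cen': array([ 444.6, -153.7]), 'wh': array([67.7, 22.4]), 'a': 6.6, 'pca': 1.9, 'n': 137}
```

View pics/z_side.png

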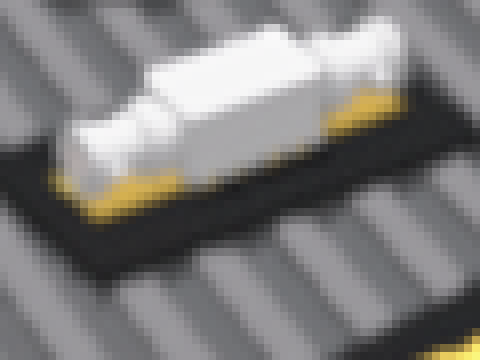

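View pics/z_top.png

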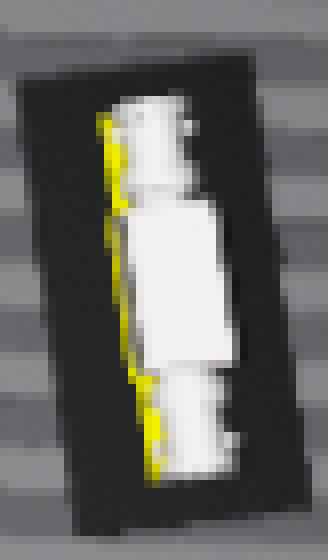

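The long adapter is on its silhouette within about 1 mm, with its block edge on the yellow edge in the side view. Next is the short adapter.

{"method": "move_arm", "body": {
  "motion": [0.02,-0.02,0.5,0,0,0,-1,0.02,-0.03,1.0,0,0,0,-1,0.02,-0.03,1.5,0,0,0,-1,0.02,-0.03,1.9,0,0,0,-1,0.02,-0.03,2.15,0,0,0,-1,0.02,-0.03,2.27,0,0,0,-1,0.02,-0.03,2.27,0,0,0,-1,0.02,-0.03,2.27,0,0,0,0.1,0.02,-0.03,2.27,0,0,0,0.4,0.02,-0.03,2.27,0,0,0,0.4,0.02,-0.03,2.27,0,0,0,0.5,0.02,-0.03,2.27,0,0,0,0.5,0.02,-0.03,2.27,0,0,0,0.6,0.02,-0.03,2.27,0,0,0,1,0.02,-0.03,2.27,0,0,0,1,0.02,-0.03,2.27,0,0,0,1,0.02,-0.03,2.27,0,0,0,1,0.02,-0.03,2.27,0,0,0,1,0.02,-0.03,2.27,0,0,0,1,0.02,-0.03,2.27,0,0,0,1]
}}

```text
time_s: 10.65
tcp_pos: [0.4426, 0.1257, 0.0188]
ee_rot: [[0.938, 0.348, -0.0], [0.348, -0.938, -0.001], [-0.001, 0.0, -1.0]]
wrist_force: [-0.3, 0.6, -0.9]
gripper_width: 0.274
```

```bash
python3 g.py 442.7 126 110 20.4
```

```text
10.65 [442.6 125.7  18.8] yaw 20.3 w 23.8 F [-0.3  0.6 -0.9]
row [0.004, -0.005, -2.279, 0.006, 0.006, -0.012] rows>= 2.2
```

{"method": "move_arm", "body": {
  "motion": [0,0,-0.3,0,0,0,1,0,0,-0.8,0,0,0,1,0,0,-1.5,0,0,0,1,0,0,-2.1,0,0,0,1,0,0,-2.3,0,0,0,1,0,0,-2.3,0,0,0,1]
}}

```text
time_s: 11.15
tcp_pos: [0.4437, 0.1266, 0.1127]
ee_rot: [[0.938, 0.348, 0.004], [0.348, -0.938, 0.002], [0.004, -0.001, -1.0]]
wrist_force: [0.8, -0.5, -2.4]
gripper_width: 0.274
```

```bash
python3 g.py 439 -277 110 16.2
```

```text
11.15 [443.7 126.6 112.7] yaw 20.3 w 23.9 F [ 0.8 -0.5 -2.4]
row [-3.619, 9.418, 0.044, -0.011, -0.05, 0.829] rows>= 9.7
```

{"method": "move_arm", "body": {
  "motion": [-0.2,0.5,0,0,0,0,1,-0.5,1.3,0,0,0,0.1,1,-0.8,2.2,0,0,0,0.2,1,-1.2,3.1,0,0,0,0.3,1,-1.5,4.0,0,0,-0.04,0.4,1,-1.9,4.9,0,0,-0.04,0.5,1,-2.2,5.8,0,0,-0.04,0.6,1,-2.6,6.7,0,0,-0.05,0.7,1,-2.9,7.6,0.02,0,-0.05,0.75,1,-3.2,8.4,0.04,0,-0.05,0.8,1,-3.45,9.0,0.04,-0.01,-0.05,0.83,1,-3.58,9.3,0.04,-0.01,-0.05,0.83,1,-3.62,9.42,0.04,-0.01,-0.05,0.83,1,-3.62,9.42,0.04,-0.01,-0.05,0.83,1,-3.62,9.42,0.04,-0.01,-0.05,0.83,1]
}}

```text
time_s: 12.4
tcp_pos: [0.4382, -0.2764, 0.1089]
ee_rot: [[0.96, 0.279, -0.002], [0.279, -0.96, 0.001], [-0.002, -0.002, -1.0]]
wrist_force: [0.4, 1.4, -1.0]
gripper_width: 0.276
```

```bash
python3 g.py 439 -277 32 16.2
```

```text
12.4 [ 438.2 -276.4  108.9] yaw 16.2 w 24.0 F [ 0.4  1.4 -1. ]
row [0.018, 0.023, 1.923, -0.02, 0.022, -0.005] rows>= 1.8
```

{"method": "move_arm", "body": {
  "motion": [0.01,0.02,0.5,0,0.02,0,1,0.02,0.02,1.0,-0.02,0.02,0,1,0.02,0.02,1.4,-0.02,0.02,0,1,0.02,0.02,1.7,-0.02,0.02,0,1,0.02,0.02,1.9,-0.02,0.02,0,1,0.02,0.02,1.92,-0.02,0.02,0,1,0.02,0.02,1.92,-0.02,0.02,0,1]
}}

```text
time_s: 12.98
tcp_pos: [0.4391, -0.2761, 0.032]
ee_rot: [[0.96, 0.28, -0.001], [0.28, -0.96, 0.0], [-0.001, -0.0, -1.0]]
wrist_force: [-0.1, 0.6, -0.9]
gripper_width: 0.274
```

```bash
cat > ov.py <<'E'
# overlay silhouette outline (red, z=.02) and held object outline at axis (green) ; args tag padx pady yaw L W axisheight_above_tcp top-box side-box
import sys
from h import *
tag=sys.argv[1];px,py,yaw,L,W,dz=[float(v) for v in sys.argv[2:8]];bx=[int(v) for v in sys.argv[8:16]]
t=r.sense()["tcp_pos"];a=np.radians(yaw);u=np.array([np.cos(a),np.sin(a),0]);v=np.array([-np.sin(a),np.cos(a),0])
out=[]
for n,b in (("top",bx[:4]),("side",bx[4:])):
    im=imaging.capture(n); cv2.imwrite(f"pics/{n}_{tag}.png",im);k=400/max(b[3]-b[1],b[2]-b[0])
    c=cv2.resize(im[b[1]:b[3],b[0]:b[2]],(400,400),interpolation=cv2.INTER_NEAREST)
    rect=lambda o:np.array([o+u*L/2*i+v*W/2*j for i,j in((1,1),(1,-1),(-1,-1),(-1,1))])
    for o,col in ((np.array([px/1e3,py/1e3,.02]),(0,0,255)),(t+[0,0,dz/1e3],(0,255,0))):
        q=((project(n,rect(o))-[b[0],b[1]]+.5)*k).astype(np.int32); cv2.polylines(c,[q],True,col,1)
    out.append(c)
cv2.imwrite(f"pics/ov_{tag}.png",np.hstack(out));print(np.round(t*1000,1))
E
python3 ov.py s2 437.8 -277.6 16.2 54 21 7.2 383 190 443 250 295 260 365 330
```

```text
[ 439.1 -276.1   32. ]
```

View pics/ov_s2.png

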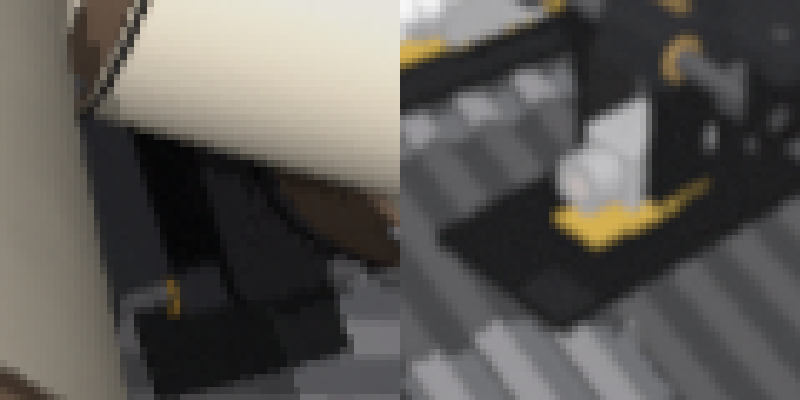

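```bash
sed -i 's/u\*L\/2\*i+v\*W\/2\*j/u*L\/2e3*i+v*W\/2e3*j/' ov.py; python3 ov.py s2b 437.8 -277.6 16.2 54 21 7.2 383 190 443 250 295 260 365 330
```

```text
[ 439.8 -276.7   32.9]
```

View pics/ov_s2b.png

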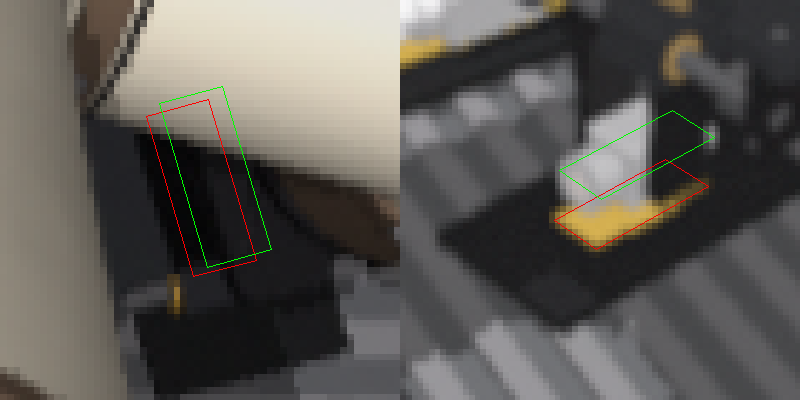

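```bash
python3 g.py 439.3 -276.8 24.6 16.2
```

```text
13.18 [ 439.7 -276.9   33. ] yaw 16.2 w 24.0 F [ 0.1 -0.9 -1.2]
row [-0.01, -0.005, 0.21, 0.012, -0.017, -0.0] rows>= 0.2
```

{"method": "move_arm", "body": {
  "motion": [0,0,0.05,0,0,0,1,0,0,0.09,0,0,0,1,-0.01,0,0.13,0,-0.02,0,1,-0.01,0,0.16,0,-0.02,0,1,-0.01,0,0.19,0,-0.02,0,1,-0.01,0,0.2,0,-0.02,0,1,-0.01,0,0.2,0,-0.02,0,1]
}}

```text
time_s: 13.77
tcp_pos: [0.4393, -0.277, 0.0249]
ee_rot: [[0.96, 0.279, -0.0], [0.279, -0.96, -0.001], [-0.0, 0.001, -1.0]]
wrist_force: [0.2, 0.1, -1.5]
gripper_width: 0.276
```

{"method": "move_arm", "body": {
  "motion": [0,0,0.02,0,0,0,1,0,0,0.02,0,0,0,1]
}}

```text
time_s: 13.93
tcp_pos: [0.4394, -0.2771, 0.0248]
ee_rot: [[0.96, 0.279, -0.0], [0.279, -0.96, -0.001], [-0.001, 0.001, -1.0]]
wrist_force: [-1.6, 1.3, 5.1]
gripper_width: 0.277
```

{"method": "move_arm", "body": {
  "motion": [0,0,0,0,0,0,0.3,0,0,0,0,0,0,0.2,0,0,0,0,0,0,0.1,0,0,0,0,0,0,0,0,0,0,0,0,0,-0.2,0,0,0,0,0,0,-0.5,0,0,0,0,0,0,-0.8,0,0,0,0,0,0,-0.8,0,0,-0.3,0,0,0,-0.8,0,0,-0.8,0,0,0,-1,0,0,-1.5,0,0,0,-1,0,0,-2.4,0,0,0,-1,0,0,-2.4,0,0,0,-1]
}}

```text
time_s: 15.02
tcp_pos: [0.4436, -0.2787, 0.1275]
ee_rot: [[0.96, 0.281, 0.012], [0.281, -0.96, -0.007], [0.01, 0.01, -1.0]]
wrist_force: [1.1, -1.0, 0.5]
gripper_width: 0.987
```

```bash
python3 g.py 627 -143.7 130 25.5
```

```text
15.02 [ 443.6 -278.7  127.5] yaw 16.3 w 85.9 F [ 1.1 -1.   0.5]
row [5.348, -1.951, -0.03, 0.121, -0.102, -1.835] rows>= 5.5
```

{"method": "move_arm", "body": {
  "motion": [0.7,-0.25,0,0.12,-0.1,-0.3,-1,1.6,-0.6,0,0.12,-0.1,-0.6,-1,2.5,-0.9,0,0.12,-0.1,-0.9,-1,3.4,-1.25,0,0.12,-0.1,-1.2,-1,4.3,-1.6,0,0.12,-0.1,-1.5,-1,5.0,-1.85,0,0.12,-0.1,-1.8,-1,5.35,-1.95,0,0.12,-0.1,-1.84,-1,5.35,-1.95,0,0.12,-0.1,-1.84,-1,5.35,-1.95,0,0.12,-0.1,-1.84,-1]
}}

```text
time_s: 15.77
tcp_pos: [0.6272, -0.1431, 0.128]
ee_rot: [[0.902, 0.432, -0.001], [0.432, -0.902, 0.0], [-0.001, -0.0, -1.0]]
wrist_force: [-0.8, -0.7, -0.7]
gripper_width: 0.999
```

```bash
python3 g.py 627 -143.7 22 25.5; python3 look.py p1 373 180 453 260 290 255 370 335
```

```text
15.77 [ 627.2 -143.1  128. ] yaw 25.6 w 86.9 F [-0.8 -0.7 -0.7]
row [-0.008, 0.013, 2.65, -0.005, 0.009, 0.016] rows>= 2.5
```

View pics/v_p1.png

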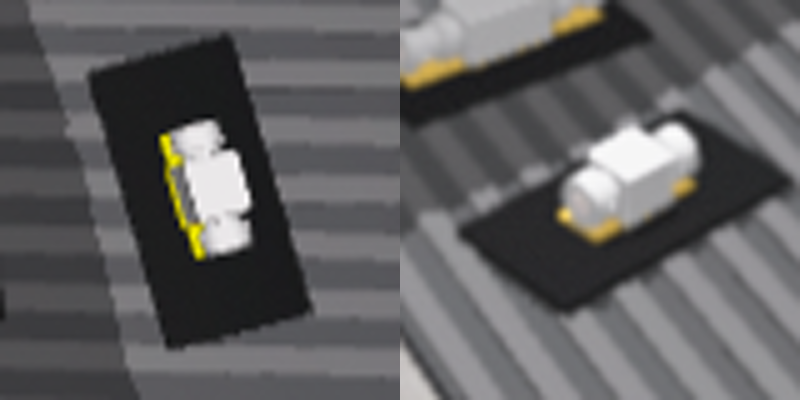

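Run:
```python
from h import *
im=cv2.imread("pics/top_p1.png").astype(int)
B,G,R=im[...,0],im[...,1],im[...,2]
for t in (110,140,170): print(meas("top",blob((im.min(2)>t)&(abs(R-B)<30),(395,195,430,240)),.032))
for t in (225,235): print("blocktop",meas("top",blob((im.min(2)>t),(395,195,430,240)),.044))
k=8;c=cv2.imread("pics/top_p1.png")[198:238,393:433];d=cv2.imread("pics/side_p1.png")[275:310,315:365]
cv2.imwrite("pics/z_p1.png",np.hstack([cv2.resize(c,(400,400),interpolation=0),cv2.resize(d,(400,280),interpolation=0).repeat(1,0) if 0 else cv2.copyMakeBorder(cv2.resize(d,(400,280),interpolation=0),0,120,0,0,0)]))
```

```text
{'rect': array([ 438.7, -281. ]), 'cen': array([ 438.7, -280.3]), 'wh': array([56.3, 24.7]), 'a': 15.7, 'pca': 15.5, 'n': 266}
{'rect': array([ 438.9, -281.2]), 'cen': array([ 438.7, -280.5]), 'wh': array([55.3, 24.5]), 'a': 16.4, 'pca': 16.2, 'n': 257}
{'rect': array([ 439.3, -281.3]), 'cen': array([ 438.7, -280.5]), 'wh': array([54.3, 23.5]), 'a': 14.5, 'pca': 16.2, 'n': 234}
blocktop {'rect': array([ 437.8, -278.3]), 'cen': array([ 437.3, -277.9]), 'wh': array([50.5, 21.5]), 'a': 15.7, 'pca': 16.0, 'n': 149}Traceback (most recent call last):
  File "<stdin>", line 5, in <module>
  File "h.py", line 21, in blob
    i=1+np.argmax(s[1:,4]); return l==i
        ~~~~~~~~~^^^^^^^^^
    return _wrapfunc(a, 'argmax', axis=axis, out=out, **kwds)
    return bound(*args, **kwds)
ValueError: attempt to get argmax of an empty sequence
```

The short adapter is within about 1 mm in both views. Next is the lamp.

{"method": "move_arm", "body": {
  "motion": [0,0.01,0.5,0,0,0,-1,0,0.01,1.1,0,0,0,-1,0,0.01,1.7,0,0,0,-1,0,0.01,2.2,0,0,0,-1,0,0.01,2.5,0,0,0,-1,0,0.01,2.65,0,0,0,-1,0,0.01,2.65,0,0,0,-1,0,0.01,2.65,0,0,0,-0.2,0,0.01,2.65,0,0,0,0,0,0.01,2.65,0,0,0,0,0,0.01,2.65,0,0,0,0.2,0,0.01,2.65,0,0,0,0.3,0,0.01,2.65,0,0,0,1,0,0.01,2.65,0,0,0,1,0,0.01,2.65,0,0,0,1,0,0.01,2.65,0,0,0,1,0,0.01,2.65,0,0,0,1,0,0.01,2.65,0,0,0,1]
}}

```text
time_s: 17.37
tcp_pos: [0.6262, -0.1443, 0.0226]
ee_rot: [[0.903, 0.43, -0.001], [0.43, -0.903, 0.0], [-0.001, -0.001, -1.0]]
wrist_force: [-0.8, 1.5, 1.5]
gripper_width: 0.456
```

```bash
python3 g.py 627 -143.7 130 25.5
```

```text
17.37 [ 626.2 -144.3   22.6] yaw 25.5 w 39.7 F [-0.8  1.5  1.5]
row [0.023, -0.007, -2.686, -0.007, 0.01, -0.002] rows>= 2.6
```

{"method": "move_arm", "body": {
  "motion": [0,0,-0.3,0,0,0,1,0,0,-0.8,0,0,0,1,0,0,-1.5,0,0,0,1,0,0,-2.1,0,0,0,1,0,0,-2.3,0,0,0,1,0,0,-2.3,0,0,0,1]
}}

```text
time_s: 17.87
tcp_pos: [0.6279, -0.1445, 0.1176]
ee_rot: [[0.903, 0.43, 0.005], [0.43, -0.903, -0.0], [0.004, 0.002, -1.0]]
wrist_force: [0.0, -0.5, -1.8]
gripper_width: 0.457
```

```bash
python3 g.py 446 295 110 -4.2
```

```text
17.87 [ 627.9 -144.5  117.6] yaw 25.5 w 39.7 F [ 0.  -0.5 -1.8]
row [0.624, -11.875, 0.167, 0.011, -0.056, 5.939] rows>= 11.4
```

{"method": "move_arm", "body": {
  "motion": [0,-0.5,0,0,0,0.2,1,0.1,-1.4,0,0,0,0.6,1,0.1,-2.3,0,0,0,1.1,1,0.2,-3.2,0,0,0,1.6,1,0.2,-4.1,0,0,-0.05,2.1,1,0.3,-5.0,0,0,-0.05,2.6,1,0.3,-5.9,0,0,-0.05,3.1,1,0.35,-6.8,0.1,0,-0.05,3.6,1,0.4,-7.7,0.1,0,-0.05,4.1,1,0.45,-8.6,0.1,0,-0.05,4.6,1,0.5,-9.5,0.15,0,-0.05,5.1,1,0.55,-10.4,0.17,0,-0.05,5.5,1,0.6,-11.1,0.17,0,-0.05,5.8,1,0.62,-11.6,0.17,0,-0.05,5.94,1,0.62,-11.87,0.17,0,-0.05,5.94,1,0.62,-11.87,0.17,0,-0.05,5.94,1,0.62,-11.87,0.17,0,-0.05,5.94,1,0.62,-11.87,0.17,0,-0.05,5.94,1]
}}

```text
time_s: 19.37
tcp_pos: [0.4458, 0.2935, 0.1092]
ee_rot: [[0.997, -0.074, -0.001], [-0.074, -0.997, -0.002], [-0.0, 0.002, -1.0]]
wrist_force: [0.3, -0.2, -1.0]
gripper_width: 0.456
```

```bash
python3 g.py 446 295 36 -4.2
```

```text
19.37 [445.8 293.5 109.2] yaw -4.3 w 39.7 F [ 0.3 -0.2 -1. ]
row [0.004, -0.043, 1.83, 0.026, 0.005, -0.012] rows>= 1.8
```

{"method": "move_arm", "body": {
  "motion": [0,-0.02,0.5,0.02,0,0,1,0,-0.04,1.0,0.02,0,0,1,0,-0.04,1.4,0.02,0,-0.01,1,0,-0.04,1.7,0.02,0,-0.01,1,0,-0.04,1.82,0.02,0,-0.01,1,0,-0.04,1.83,0.02,0,-0.01,1,0,-0.04,1.83,0.02,0,-0.01,1]
}}

```text
time_s: 19.95
tcp_pos: [0.4464, 0.2943, 0.0362]
ee_rot: [[0.997, -0.074, -0.0], [-0.074, -0.997, -0.001], [-0.0, 0.001, -1.0]]
wrist_force: [-0.1, -0.7, -1.7]
gripper_width: 0.456
```

```bash
python3 ov.py t2 445.7 294.7 -4.2 60 40 -8.6 115 175 185 245 210 150 280 220
```

```text
[446.4 294.3  36.2]
```

View pics/ov_t2.png

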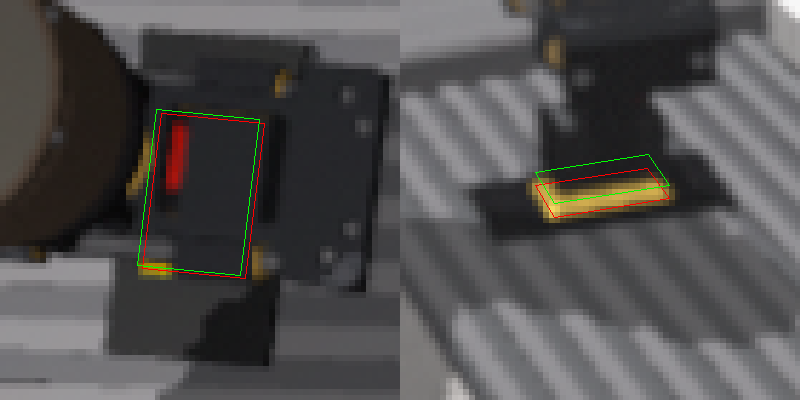

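```bash
python3 g.py 446 295 28.8 -4.2
```

```text
20.05 [446.6 295.1  36.9] yaw -4.2 w 39.7 F [-0.3 -1.  -1.8]
row [-0.014, 0.003, 0.203, -0.01, -0.009, -0.006] rows>= 0.2
```

{"method": "move_arm", "body": {
  "motion": [-0.01,0,0.05,0,0,0,1,-0.01,0,0.09,0,0,0,1,-0.01,0,0.13,0,0,0,1,-0.01,0,0.16,0,0,0,1,-0.01,0,0.18,0,0,0,1,-0.01,0,0.2,0,0,0,1,-0.01,0,0.2,0,0,0,1]
}}

```text
time_s: 20.63
tcp_pos: [0.446, 0.295, 0.0287]
ee_rot: [[0.997, -0.074, 0.001], [-0.074, -0.997, 0.0], [0.001, -0.001, -1.0]]
wrist_force: [-0.0, -0.4, -1.3]
gripper_width: 0.457
```

{"method": "move_arm", "body": {
  "motion": [0,0,0.02,0,0,0,1,0,0,0.02,0,0,0,1]
}}

```text
time_s: 20.8
tcp_pos: [0.4462, 0.2952, 0.0285]
ee_rot: [[0.997, -0.073, 0.001], [-0.073, -0.997, 0.0], [0.001, -0.001, -1.0]]
wrist_force: [-0.8, -1.9, 3.7]
gripper_width: 0.459
```

Contact. Releasing and lifting.

{"method": "move_arm", "body": {
  "motion": [0,0,0,0,0,0,0,0,0,0,0,0,0,-0.05,0,0,0,0,0,0,-0.15,0,0,0,0,0,0,-0.3,0,0,0,0,0,0,-0.6,0,0,0,0,0,0,-0.9,0,0,0,0,0,0,-1,0,0,0,0,0,0,-1,0,0,-0.3,0,0,0,-1,0,0,-0.8,0,0,0,-1,0,0,-1.5,0,0,0,-1,0,0,-2.3,0,0,0,-1,0,0,-2.3,0,0,0,-1]
}}

```text
time_s: 21.88
tcp_pos: [0.4493, 0.2979, 0.1268]
ee_rot: [[0.997, -0.072, 0.01], [-0.072, -0.997, 0.009], [0.01, -0.009, -1.0]]
wrist_force: [0.4, 0.1, 0.9]
gripper_width: 1.0
```

```bash
python3 g.py 634 143 130 -7.7
```

```text
21.88 [449.3 297.9 126.8] yaw -4.1 w 87.0 F [0.4 0.1 0.9]
row [4.885, 3.532, -0.066, -0.112, -0.108, 0.719] rows>= 5.8
```

{"method": "move_arm", "body": {
  "motion": [0.6,0.4,0,-0.1,-0.1,0.1,-1,1.3,1.0,0,-0.1,-0.1,0.2,-1,2.1,1.5,0,-0.1,-0.1,0.3,-1,2.9,2.1,0,-0.1,-0.1,0.5,-1,3.7,2.7,0,-0.1,-0.1,0.6,-1,4.5,3.2,0,-0.1,-0.1,0.7,-1,4.8,3.45,-0.05,-0.1,-0.1,0.72,-1,4.88,3.53,-0.05,-0.1,-0.1,0.72,-1,4.88,3.53,-0.05,-0.1,-0.1,0.72,-1]
}}

```text
time_s: 22.63
tcp_pos: [0.634, 0.1422, 0.1287]
ee_rot: [[0.991, -0.136, 0.0], [-0.136, -0.991, 0.001], [-0.0, -0.001, -1.0]]
wrist_force: [0.2, 0.9, -1.0]
gripper_width: 0.999
```

```bash
python3 look.py d1 110 170 190 250 205 145 285 225; python3 g.py 634 143 18.5 -7.7
```

```text
22.73 [632.9 143.7 129.1] yaw -7.7 w 87.1 F [-0.5  0.2 -1.1]
row [0.031, 0.016, 2.765, -0.011, 0.003, 0.006] rows>= 2.7
```

View pics/v_d1.png

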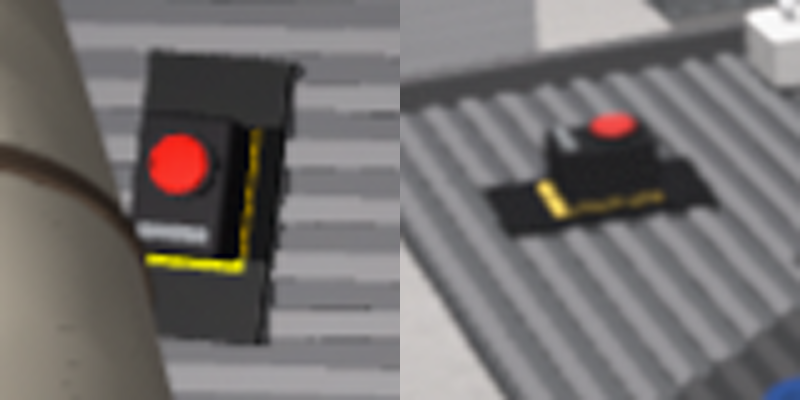

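Run:
```python
from h import *
im=cv2.imread("pics/top_d1.png").astype(int);B,G,R=im[...,0],im[...,1],im[...,2]
red=(R>130)&(G<80)
print("lens top",meas("top",blob(red,(130,185,165,215)),.062))
im2=cv2.imread("pics/side_d1.png").astype(int);B2,G2,R2=im2[...,0],im2[...,1],im2[...,2]
print("lens side",meas("side",blob((R2>130)&(G2<90),(235,160,260,180)),.062))
o=cv2.imread("pics/side0.png").astype(int)
print("sil side",meas("side",blob((o[...,2]>140)&(o[...,1]>120)&(o[...,0]<120),(220,170,270,195)),.02))
yel=(R>110)&(G>110)&(B<100)
P=onplane("top",pts(yel&(np.indices(yel.shape)[0]>215)&(np.indices(yel.shape)[0]<230)&(np.indices(yel.shape)[1]<160)),.02)[:,:2]*1000
a=np.radians(-4.2);d=(P-[445.7,294.7])@np.array([[np.cos(a),-np.sin(a)],[np.sin(a),np.cos(a)]])
print("strip x' range",np.percentile(d[:,0],[2,50,98]), len(P))
k=8;c=cv2.imread("pics/top_d1.png")[190:240,130:180];e=cv2.imread("pics/side_d1.png")[160:200,215:265]
cv2.imwrite("pics/z_d1.png",np.hstack([cv2.resize(c,(400,400),interpolation=0),cv2.copyMakeBorder(cv2.resize(e,(400,320),interpolation=0),0,80,0,0,0)]))
```

```text
lens top {'rect': array([455.3, 292.8]), 'cen': array([455. , 293.1]), 'wh': array([23.6, 22.8]), 'a': -43.0, 'pca': -7.6, 'n': 110}
lens side {'rect': array([454.1, 293.3]), 'cen': array([454.5, 292.4]), 'wh': array([23.1, 21.6]), 'a': -19.6, 'pca': 14.5, 'n': 27}
sil side {'rect': array([446.5, 298. ]), 'cen': array([446.3, 298.3]), 'wh': array([66.5, 51.8]), 'a': -4.3, 'pca': 7.8, 'n': 102}
strip x' range [-32.32596083 -29.77776624 -27.33666952] 48
```

View pics/z_d1.png

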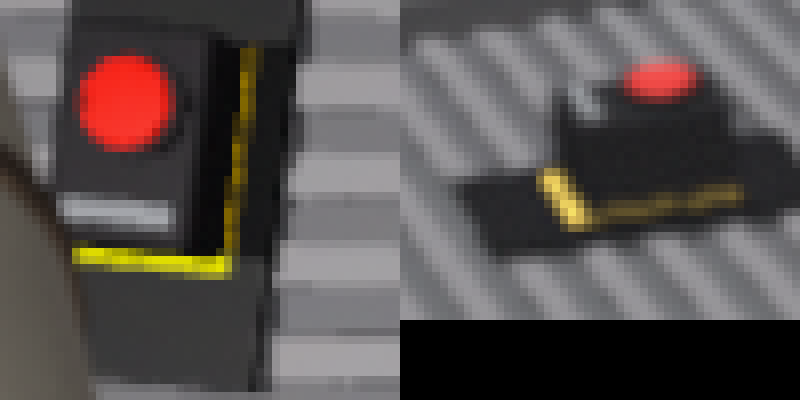

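The lamp is about 2 mm too far towards +x and 1 mm towards -y. There is plenty of time, so I'll correct it before the screwdriver.

```bash
python3 g.py 446.1 295.1 110 -4.2
```

```text
22.73 [632.9 143.7 129.1] yaw -7.7 w 87.1 F [-0.5  0.2 -1.1]
row [-5.132, -3.128, 0.482, -0.011, 0.002, -0.694] rows>= 5.8
```

{"method": "move_arm", "body": {
  "motion": [-0.6,-0.4,0,0,0,-0.1,-1,-1.4,-0.9,0.1,0,0,-0.2,-1,-2.2,-1.4,0.2,0,0,-0.3,-1,-3.0,-1.9,0.3,0,0,-0.4,-1,-3.8,-2.4,0.4,0,0,-0.6,-1,-4.6,-2.8,0.48,0,0,-0.69,-1,-5.0,-3.05,0.48,0,0,-0.69,-1,-5.13,-3.13,0.48,0,0,-0.69,-1,-5.13,-3.13,0.48,0,0,-0.69,-1,-5.13,-3.13,0.48,0,0,-0.69,-1]
}}

```text
time_s: 23.57
tcp_pos: [0.4458, 0.2958, 0.1106]
ee_rot: [[0.997, -0.072, 0.001], [-0.072, -0.997, 0.002], [0.0, -0.002, -1.0]]
wrist_force: [-0.0, -0.6, 0.4]
gripper_width: 1.001
```

```bash
python3 g.py 446.1 295.1 29 -4.2
```

```text
23.57 [445.8 295.8 110.6] yaw -4.1 w 87.1 F [-0.  -0.6  0.4]
row [0.008, 0.02, 2.039, -0.019, -0.005, 0.02] rows>= 2.0
```

{"method": "move_arm", "body": {
  "motion": [0,0.02,0.5,-0.02,0,0.02,-1,0,0.02,1.0,-0.02,0,0.02,-1,0,0.02,1.5,-0.02,0,0.02,-1,0,0.02,1.8,-0.02,0,0.02,-1,0,0.02,2.0,-0.02,0,0.02,-1,0,0.02,2.04,-0.02,0,0.02,-1,0,0.02,2.04,-0.02,0,0.02,-0.3,0,0.02,2.04,-0.02,0,0.02,0,0,0.02,2.04,-0.02,0,0.02,0,0,0.02,2.04,-0.02,0,0.02,0.2,0,0.02,2.04,-0.02,0,0.02,0.3,0,0.02,2.04,-0.02,0,0.02,1,0,0.02,2.04,-0.02,0,0.02,1,0,0.02,2.04,-0.02,0,0.02,1,0,0.02,2.04,-0.02,0,0.02,1,0,0.02,2.04,-0.02,0,0.02,1,0,0.02,2.04,-0.02,0,0.02,1]
}}

```text
time_s: 24.98
tcp_pos: [0.4458, 0.2952, 0.0291]
ee_rot: [[0.997, -0.073, 0.0], [-0.073, -0.997, -0.0], [0.0, 0.0, -1.0]]
wrist_force: [-0.5, 0.5, 1.5]
gripper_width: 0.456
```

```bash
python3 g.py 444.2 296 32 -4.2 444.2 296 29 -4.2
```

```text
24.98 [445.8 295.2  29.1] yaw -4.2 w 39.7 F [-0.5  0.5  1.5]
row [-0.041, -0.017, -0.073, 0.001, -0.005, 0.001] rows>= 0.1
row [-0.041, -0.017, 0.002, 0.001, -0.005, 0.001] rows>= 0.0
```

{"method": "move_arm", "body": {
  "motion": [0,0,-0.05,0,0,0,1,0,0,-0.09,0,0,0,1,-0.03,-0.01,-0.09,0,0,0,1,-0.05,-0.02,-0.09,0,0,0,1,-0.05,-0.02,-0.08,0,0,0,1,-0.05,-0.02,-0.06,0,0,0,1,-0.05,-0.02,-0.03,0,0,0,1,-0.05,-0.02,0,0,0,0,1,-0.05,-0.02,0.01,0,0,0,1,-0.05,-0.02,0.01,0,0,0,1]
}}

```text
time_s: 25.82
tcp_pos: [0.4438, 0.2961, 0.0291]
ee_rot: [[0.997, -0.073, 0.0], [-0.073, -0.997, -0.0], [0.0, 0.0, -1.0]]
wrist_force: [-1.1, -0.6, 3.4]
gripper_width: 0.457
```

{"method": "move_arm", "body": {
  "motion": [0,0,0,0,0,0,0,0,0,0,0,0,0,-0.05,0,0,0,0,0,0,-0.15,0,0,0,0,0,0,-0.3,0,0,0,0,0,0,-0.6,0,0,0,0,0,0,-0.9,0,0,0,0,0,0,-1,0,0,0,0,0,0,-1,0,0,-0.3,0,0,0,-1,0,0,-0.8,0,0,0,-1,0,0,-1.5,0,0,0,-1,0,0,-2.3,0,0,0,-1,0,0,-2.3,0,0,0,-1]
}}

```text
time_s: 26.9
tcp_pos: [0.447, 0.299, 0.1274]
ee_rot: [[0.997, -0.071, 0.01], [-0.071, -0.997, 0.008], [0.009, -0.009, -1.0]]
wrist_force: [0.6, 0.2, 1.1]
gripper_width: 1.0
```

```bash
python3 g.py 634 143 110 -7.7
```

```text
26.9 [447.  299.  127.4] yaw -4.1 w 87.0 F [0.6 0.2 1.1]
row [4.938, 3.562, 0.45, -0.105, -0.104, 0.723] rows>= 5.9
```

{"method": "move_arm", "body": {
  "motion": [0.6,0.4,0,-0.1,-0.1,0.1,-1,1.3,1.0,0,-0.1,-0.1,0.2,-1,2.1,1.5,0.1,-0.1,-0.1,0.3,-1,2.9,2.1,0.2,-0.1,-0.1,0.5,-1,3.7,2.7,0.3,-0.1,-0.1,0.6,-1,4.5,3.2,0.4,-0.1,-0.1,0.7,-1,4.85,3.5,0.45,-0.1,-0.1,0.72,-1,4.94,3.56,0.45,-0.1,-0.1,0.72,-1,4.94,3.56,0.45,-0.1,-0.1,0.72,-1,4.94,3.56,0.45,-0.1,-0.1,0.72,-1]
}}

```text
time_s: 27.73
tcp_pos: [0.6335, 0.1432, 0.1097]
ee_rot: [[0.991, -0.134, -0.0], [-0.134, -0.991, 0.0], [-0.0, -0.0, -1.0]]
wrist_force: [-0.5, 0.9, 1.0]
gripper_width: 1.004
```

```bash
python3 look.py d2 130 190 180 240 215 155 265 205; python3 g.py 634 143 18.5 -7.7;python3 - <<'E'
from h import *
im=cv2.imread("pics/top_d2.png").astype(int);B,G,R=im[...,0],im[...,1],im[...,2]
print("lens top",meas("top",blob((R>130)&(G<80),(130,185,165,215)),.062))
E
```

```text
27.83 [633.3 144.1 110.3] yaw -7.6 w 87.1 F [0.3 0.9 0.7]
row [0.02, 0.025, 2.295, -0.007, -0.004, 0.02] rows>= 2.2
lens top {'rect': array([453.1, 294.8]), 'cen': array([453. , 294.3]), 'wh': array([23.6, 22.8]), 'a': -43.0, 'pca': -28.1, 'n': 113}
```

View pics/v_d2.png

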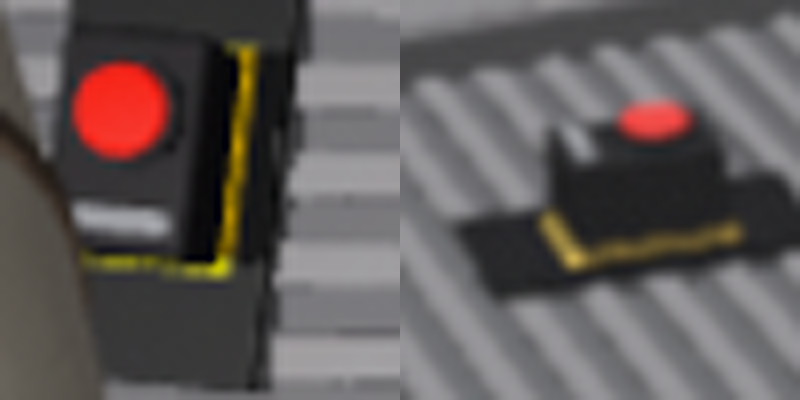

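The lamp is now centred, with an even yellow margin. Next is the screwdriver.

{"method": "move_arm", "body": {
  "motion": [0.01,0.02,0.5,0,0,0.02,-1,0.02,0.02,1.0,0,0,0.02,-1,0.02,0.02,1.5,0,0,0.02,-1,0.02,0.02,1.9,0,0,0.02,-1,0.02,0.02,2.15,0,0,0.02,-1,0.02,0.02,2.28,0,0,0.02,-1,0.02,0.02,2.29,0,0,0.02,-1,0.02,0.02,2.29,0,0,0.02,0.1,0.02,0.02,2.29,0,0,0.02,0.4,0.02,0.02,2.29,0,0,0.02,0.4,0.02,0.02,2.29,0,0,0.02,0.5,0.02,0.02,2.29,0,0,0.02,0.6,0.02,0.02,2.29,0,0,0.02,0.6,0.02,0.02,2.29,0,0,0.02,1,0.02,0.02,2.29,0,0,0.02,1,0.02,0.02,2.29,0,0,0.02,1,0.02,0.02,2.29,0,0,0.02,1,0.02,0.02,2.29,0,0,0.02,1,0.02,0.02,2.29,0,0,0.02,1,0.02,0.02,2.29,0,0,0.02,1]
}}

```text
time_s: 29.5
tcp_pos: [0.634, 0.1432, 0.0186]
ee_rot: [[0.991, -0.134, 0.0], [-0.134, -0.991, 0.001], [0.0, -0.001, -1.0]]
wrist_force: [0.1, 0.6, 0.4]
gripper_width: 0.228
```

```bash
python3 g.py 634 143 110 -7.7
```

```text
29.5 [634.  143.2  18.6] yaw -7.7 w 19.8 F [0.1 0.6 0.4]
row [0.001, 0.004, -2.285, -0.007, -0.004, 0.0] rows>= 2.2
```

{"method": "move_arm", "body": {
  "motion": [0,0,-0.3,0,0,0,1,0,0,-0.8,0,0,0,1,0,0,-1.5,0,0,0,1,0,0,-2.1,0,0,0,1,0,0,-2.3,0,0,0,1,0,0,-2.3,0,0,0,1]
}}

```text
time_s: 30.0
tcp_pos: [0.6357, 0.1439, 0.1143]
ee_rot: [[0.991, -0.134, 0.007], [-0.134, -0.991, 0.003], [0.006, -0.004, -1.0]]
wrist_force: [0.9, -0.5, -0.7]
gripper_width: 0.226
```

```bash
python3 g.py 609.5 -316.2 110 14.5
```

```text
30.0 [635.7 143.9 114.3] yaw -7.7 w 19.7 F [ 0.9 -0.5 -0.7]
row [0.888, 11.487, 0.067, -0.032, -0.078, -4.435] rows>= 11.1
```

{"method": "move_arm", "body": {
  "motion": [0,0.5,0,0,0,-0.2,1,0.1,1.4,0,0,0,-0.5,1,0.2,2.3,0,0,0,-0.9,1,0.25,3.2,0,0,0,-1.2,1,0.3,4.1,0,0,-0.05,-1.6,1,0.4,5.0,0,0,-0.05,-1.9,1,0.45,5.9,0,0,-0.05,-2.3,1,0.5,6.8,0,-0.03,-0.05,-2.6,1,0.6,7.7,0,-0.03,-0.05,-3.0,1,0.7,8.6,0.06,-0.03,-0.07,-3.3,1,0.75,9.5,0.06,-0.03,-0.08,-3.7,1,0.8,10.4,0.06,-0.03,-0.08,-4.0,1,0.86,11.0,0.06,-0.03,-0.08,-4.3,1,0.89,11.35,0.06,-0.03,-0.08,-4.43,1,0.89,11.49,0.06,-0.03,-0.08,-4.43,1,0.89,11.49,0.06,-0.03,-0.08,-4.43,1,0.89,11.49,0.06,-0.03,-0.08,-4.43,1]
}}

```text
time_s: 31.42
tcp_pos: [0.6089, -0.3157, 0.1091]
ee_rot: [[0.968, 0.249, -0.002], [0.249, -0.968, 0.001], [-0.002, -0.002, -1.0]]
wrist_force: [0.4, 0.8, 0.7]
gripper_width: 0.227
```

```bash
python3 g.py 609.5 -316.2 32 14.5
```

```text
31.42 [ 608.9 -315.7  109.1] yaw 14.4 w 19.8 F [0.4 0.8 0.7]
row [0.014, 0.02, 1.928, -0.019, 0.02, -0.011] rows>= 1.8
```

{"method": "move_arm", "body": {
  "motion": [0.01,0.02,0.5,0,0.02,0,1,0.01,0.02,1.0,-0.02,0.02,0,1,0.01,0.02,1.4,-0.02,0.02,-0.01,1,0.01,0.02,1.7,-0.02,0.02,-0.01,1,0.01,0.02,1.9,-0.02,0.02,-0.01,1,0.01,0.02,1.93,-0.02,0.02,-0.01,1,0.01,0.02,1.93,-0.02,0.02,-0.01,1]
}}

```text
time_s: 32.0
tcp_pos: [0.6096, -0.3157, 0.0318]
ee_rot: [[0.968, 0.251, -0.0], [0.251, -0.968, -0.0], [-0.0, 0.0, -1.0]]
wrist_force: [0.7, -0.0, -1.0]
gripper_width: 0.229
```

```bash
python3 ov.py w2 608.4 -316.7 14.5 60 20 5.4 395 95 455 155 385 240 465 320; python3 g.py 609.5 -316.2 24.4 14.5
```

```text
[ 609.6 -315.7   31.8]
32.1 [ 610.3 -316.3   33.1] yaw 14.5 w 19.7 F [-0.2 -0.4 -0.3]
row [-0.018, -0.007, 0.216, 0.015, -0.019, 0.005] rows>= 0.2
```

View pics/ov_w2.png

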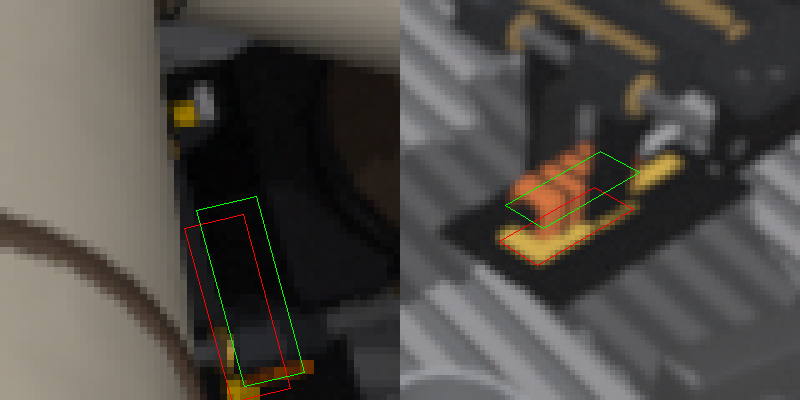

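```bash
python3 g.py 608.2 -314.4 32 14.5 608.2 -314.4 24.7 14.5
```

```text
32.1 [ 610.3 -316.3   33.1] yaw 14.5 w 19.7 F [-0.2 -0.4 -0.3]
row [-0.038, -0.059, 0.026, 0.015, -0.019, 0.005] rows>= 0.1
row [-0.038, -0.059, 0.209, 0.015, -0.019, 0.005] rows>= 0.2
```

{"method": "move_arm", "body": {
  "motion": [-0.04,-0.06,0.03,0,-0.02,0,1,-0.04,-0.06,0.06,0,-0.02,0,1,-0.04,-0.06,0.1,0,-0.02,0,1,-0.04,-0.06,0.14,0,-0.02,0,1,-0.04,-0.06,0.17,0,-0.02,0,1,-0.04,-0.06,0.19,0,-0.02,0,1,-0.04,-0.06,0.2,0,-0.02,0,1,-0.04,-0.06,0.2,0,-0.02,0,1]
}}

```text
time_s: 32.77
tcp_pos: [0.608, -0.3144, 0.0249]
ee_rot: [[0.968, 0.251, -0.0], [0.251, -0.968, -0.001], [-0.0, 0.001, -1.0]]
wrist_force: [0.0, -0.5, -1.3]
gripper_width: 0.229
```

{"method": "move_arm", "body": {
  "motion": [0,0,0.02,0,0,0,1,0,0,0.02,0,0,0,1]
}}

```text
time_s: 32.93
tcp_pos: [0.6082, -0.3145, 0.0246]
ee_rot: [[0.968, 0.251, 0.0], [0.251, -0.968, -0.002], [-0.0, 0.002, -1.0]]
wrist_force: [-1.2, 0.2, 2.1]
gripper_width: 0.224
```

{"method": "move_arm", "body": {
  "motion": [0,0,0,0,0,0,0.4,0,0,0,0,0,0,0.3,0,0,0,0,0,0,0.2,0,0,0,0,0,0,0.1,0,0,0,0,0,0,-0.1,0,0,0,0,0,0,-0.4,0,0,0,0,0,0,-0.5,0,0,0,0,0,0,-0.5,0,0,-0.3,0,0,0,-0.5,0,0,-0.8,0,0,0,-0.5,0,0,-1.5,0,0,0,-0.5,0,0,-2.4,0,0,0,-0.5,0,0,-2.4,0,0,0,-0.5]
}}

```text
time_s: 34.02
tcp_pos: [0.6127, -0.3165, 0.1304]
ee_rot: [[0.967, 0.253, 0.015], [0.253, -0.967, -0.008], [0.012, 0.012, -1.0]]
wrist_force: [1.0, 0.0, 0.6]
gripper_width: 0.746
```

```bash
python3 g.py 500 0 150 14.5
```

```text
34.02 [ 612.7 -316.5  130.4] yaw 14.6 w 64.9 F [1.  0.  0.6]
row [-0.718, -8.36, -0.597, 0.136, -0.138, 0.029] rows>= 8.1
```

{"method": "move_arm", "body": {
  "motion": [-0.05,-0.6,-0.1,0.1,-0.1,0,-0.5,-0.1,-1.5,-0.2,0.1,-0.1,0,-0.5,-0.2,-2.5,-0.3,0.1,-0.1,0,-0.5,-0.3,-3.5,-0.4,0.1,-0.1,0,-0.5,-0.4,-4.5,-0.5,0.1,-0.1,0,-0.5,-0.5,-5.5,-0.6,0.1,-0.1,0,-0.5,-0.6,-6.5,-0.6,0.1,-0.1,0,-0.5,-0.7,-7.4,-0.6,0.1,-0.1,0,-0.5,-0.7,-8.1,-0.6,0.1,-0.1,0,-0.5,-0.7,-8.36,-0.6,0.1,-0.1,0,-0.5,-0.7,-8.36,-0.6,0.1,-0.1,0,-0.5]
}}

```text
time_s: 34.93
tcp_pos: [0.5007, 0.0021, 0.1513]
ee_rot: [[0.967, 0.256, 0.006], [0.256, -0.967, -0.002], [0.006, 0.003, -1.0]]
wrist_force: [-0.4, -0.1, -0.2]
gripper_width: 0.747
```

```bash
python3 look.py f1 395 95 455 155 385 240 465 320
python3 - <<'E'
from h import *
im=cv2.imread("pics/top_f1.png").astype(int);B,G,R=im[...,0],im[...,1],im[...,2]
h=cv2.cvtColor(im.astype(np.uint8),cv2.COLOR_BGR2HSV)
org=(h[...,0]<20)&(h[...,1]>120)&(h[...,2]>100)
m=cv2.morphologyEx(org.astype(np.uint8),cv2.MORPH_CLOSE,np.ones((5,5)))>0
print(meas("top",blob(m,(405,105,450,165)),.034),"want 608.4 -316.7 (sil z .02)")
E
```

```text
{'rect': array([ 608.3, -315. ]), 'cen': array([ 607.9, -315.3]), 'wh': array([61.7, 24.1]), 'a': 14.3, 'pca': 13.5, 'n': 302} want 608.4 -316.7 (sil z .02)
```

View pics/v_f1.png

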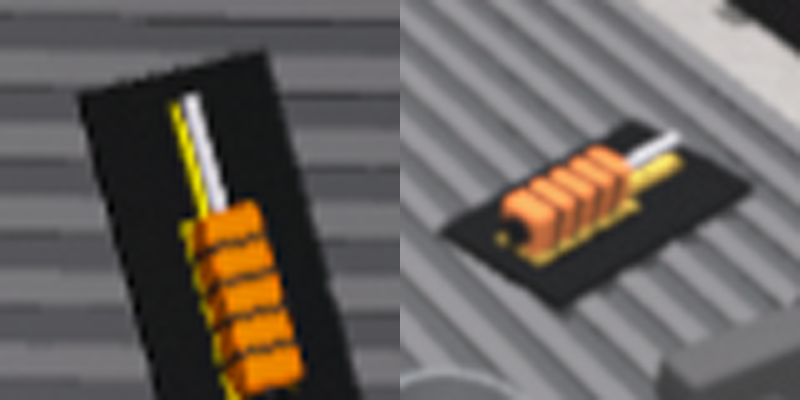

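View pics/top_f1.png

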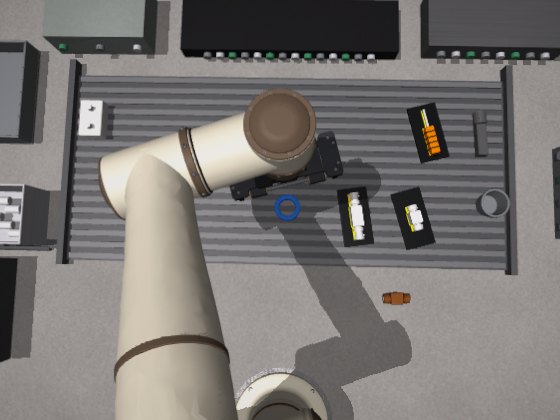

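View pics/side_f1.png

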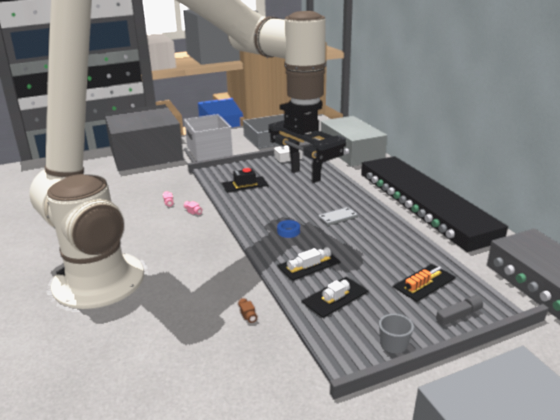

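The side view shows all four parts on their pads: lamp (244,178), long adapter (309,260), short adapter (336,292), driver (422,279). The plate (338,215) and tape (288,228) are unmoved, and the gripper is clear. Handing in.

```bash
python3 -c "
from station import r
print(r.finish_job(), r.sense()['time_s'])"
```

```text
the job is handed in; nothing more can be done
the job is handed in; nothing more can be done
```

All four parts are on their matching pads, placed in the order asked: long adapter, short adapter, lamp, screwdriver. I lowered each one to light contact (2 to 5 N) before opening the gripper, and handed in at about 35 s.

- **Adapters:** the last checks put both about 1 mm off centre and within about 1° of their silhouettes. The top-view estimates varied by 1 to 3 mm depending on how much of the shaded side faces was counted. I went by the adapters' top faces and the visible yellow edges.
- **Lamp:** it first landed about 2 mm off, so I picked it up again and moved it. It is now within about 1 mm, upright with the lens on top.
- **Screwdriver:** about 1 to 2 mm off sideways and within about 1° in angle, grip on the wide part and shaft on the narrow part. I left it there.
- **Bystanders:** in the last side view the blanking plate, tape roll and the pink and brown look-alikes are where they started. The arm hid the plate and the lamp in the last top view, so I checked both in the side view.

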